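Post a bush and a key through the diverter chute

ROBOT

A 6-joint arm with a two-finger parallel gripper is mounted at the origin on the work surface. World frame = base frame: x ahead of the robot, y to its left, z up, the work surface at z = 0. Lengths are in m, angles in rad, forces in N, time in s.
With the tool pointing down it reaches from about 0.375 to 0.75 m from the base axis. Payload 9 kg.
Tool frame: the origin (TCP) lies midway between the tips of the shut fingers; the grasp point (between the pads) lies 19 mm behind it; z points along the fingers, y is the direction in which the jaws open and shut (so a half turn about z gives the same grasp; the last joint's range is limited). The gripper opens to 85 mm and grips with 20 to 120 N. Pads are 22 mm wide; open, the fingers measure 114 mm over their backs; the gripper's body (76 mm by 85 mm) begins 54 mm behind the grasp point. The pads swing forward as they close: fully open they stand 13 mm farther back than shut.
Start: joints at [1.118, 0.104, 0.097, 1.564, 0, 1.353], TCP at [0.14, 0.584, 0.231] pointing down, gripper open.
Joint ranges: [-2.99, 2.99], [-0.84, 1.86], [-1.1, 1.16], [-1.84, 2.11], [-1.51, 1.56], [-3.14, 3.14]. Speed limits (rad/s): [2.22, 2.22, 2.57, 3.14, 3.14, 3.14].

INTERFACE

Orientations are given as a 3x3 rotation matrix whose columns are the frame's x, y, z axes.
In Python, from workcell import sense, camera, close_job gives the robot as it stands.
- The arm moves only by the tool jog_arm, never from a script. Its argument "deltas" is a list of rows, each a list of 3 entries, a list of its own where there are three numbers: the shift along the world's x, y, z in units of 30 mm (1.0 is 30 mm), then the turn about the world's z in units of 10 degrees (1.0 is 10 degrees), then the finger opening in mm, from 0 to 85.4. A call has 1 to 20 rows; each row is the pose to reach, as a shift and turn from the pose measured when the call began; what a row does not reach only later rows make up. A row lasts 1/8 s, in which the tool goes at most 62.5 mm and 10.7 degrees, less where a joint would pass 70% of its speed; a pose out of reach is approached as far as the arm can. A call with a gripper value outside its range is refused whole. The fingers move at their own pace and stop on an object; "grip_force" is the grip in N (left out, the last holds). Time passes only in rows, so rows that repeat a pose let the fingers close. It gives the time, the measured TCP pose, the force and the opening at its end, in the units of the state.
- sense(): the state, without advancing time (a new reading comes with each control period).
- camera(name): name is "scene" or "side" or "wrist"; returns a dict with "img" (480x640x3 uint8, red, green, blue), "camera_matrix" (3x3 intrinsics, pixels), "world_from_camera" (4x4, takes a point from camera to world coordinates); the wrist camera has in their place "mount" (4x4, takes a point from camera to tool coordinates, whose origin is the TCP and whose axes are the flange's). Camera axes: x right, y up, looking along -z (the intrinsics and any distortion apply to the point x, -y, -z); pixel columns grow to the right and rows downward; lengths in m; the calibration is good to about 2 mm. A picture is of the moment at which its call begins: read the wrist's pose just before it. There is no depth.
- close_job(): hands the job in, once; it reports no verdict.
The state is a dict: "clock": time; "qpos": joint angles; "joint_velocities": joint speeds; "joint_torque": joint torques, N m; "ee_pos": TCP position; "orientation": TCP orientation; "ft_force": force on the tool from outside, world axes, zero at the start; "wrist_torque": the same for the moment, N m; "opening": opening from 0.0 (shut) to 1.0 (fully open).
Only numpy, scipy, OpenCV 4.12 (cv2) and the standard library are available. Lean on these libraries where they do the work, as an engineer would, in place of code of your own. Each camera call takes 0.05 s, during which the arm holds its last target.

TASK

Sort the two steel parts through the diverter chute. First set the lever fully over to its stop on the side of the round pan and post the round bush through the chute's mouth, pushing it past the sprung roller so that it runs down into the pan; when it lies there, set the lever fully over to the side of the square box and post the square key in the same way. Leave everything else on the bench where it is.

Things in the scene. Friction and masses are not known exactly. Their poses are not given: they have to be found in the camera images.
- chute: blue steel diverter chute, fixed. Origin on the bench straight below the upper edge of its bed, which is 285 up; x is level and points the way parts run, away from the robot; y to the left looking along x; z up. The bed falls along x at 55 degrees below level: a sleeve 40 wide and 60 long, then the flap and two lanes under a clear guard (top 54 off the bed), 250 in all
- mouth (a point): where a 30 thick part's axis enters the sleeve: in the mouth plane (upper end of the bed), 15 off the bed. A lip 18 wide, level with the bed, runs 45 up the slope from here. Parts go in end first, along the slope, with the tool tilted about 35 degrees, fingers either side of the lip
- roller_axis (a point): middle of the sprung cross roller in the top of the mouth: 32 diameter, 4 inside the mouth, 28.2 free below it at rest. A 30 part must be pushed under it (5 to 20 N along the slope); it then stays pinched when let go, until its rear end is pushed, say with shut fingertips, about 10 inside the mouth, where it slips free and runs down
- left_lane (a point): lower end of the left lane (+y of the chute), on the bed; the right lane mirrors it. Each drops parts into the receiver below it
- lever (a joint): diverter lever, rad: 0 = knob in the middle, positive = knob to the left (+y of the chute). The knob points to the open lane: at the left stop (+0.45) parts go left, at the right stop (-0.45) right. It stays where it is left; friction takes 2 to 3 N at the knob. To be pushed until it is felt to stop
- knob (a point): centre of the top of the lever's black knob: 20 diameter, 36 tall, square to the chute bed, so its top leans 55 degrees from vertical towards the chute's x. The lever turns about an axis square to the bed; that axis lies 55 up the slope from the knob when centred. The knob's underside is 14 above the guard
- bush: plain round steel bush, 30 diameter, 60 tall, dark bore in its end, 3 chamfers, standing on end on the bench; origin at the centre of the underside, z along its axis. About 0.2 kg
- bush_mid (a point): middle of the bush, 30 above its underside
- key: square steel key, 30 x 30, 60 tall, ends stepped in by 3 over 4.5, standing on end on the bench; origin at the centre of the underside, z along its length, x and y square to its flats. About 0.25 kg
- key_mid (a point): middle of the key, 30 above its underside
- pan: round aluminium pan for bushes, 150 diameter, 60 tall, fixed, open top, under one lane of the chute (left or right varies); origin at the centre of the underside
- box: square aluminium box for keys, 140 x 140, 60 tall, 4 wall, fixed, open top, under the other lane; origin at the centre of the underside
- grease_can: bystander, not needed: white can, 66 diameter, 110 tall, upright; origin at its underside or middle
- wrench: bystander, not needed: steel open-ended wrench lying flat; origin at its underside or middle
- bearing: bystander, not needed: steel bearing ring, 72 diameter, 18 tall, lying flat; origin at its underside or middle
- brush: bystander, not needed: brush lying flat; origin at its underside or middle
- cup: bystander, not needed: white ceramic cup, 80 diameter, 85 tall; origin at its underside or middle
- roller_shell: bystander, not needed: ribbed dark steel roller shell, a thick ring 110 diameter, 60 tall; origin at its underside or middle
- collar: bystander, not needed: brass disc, 40 diameter, 16 tall; origin at its underside or middle
There are look-alikes about, which are no part of the job. What is shaped like the key but green is not meant. Leave any orange look-alike of the bush alone.

How it is judged:
On the way, in this order (a step that is already met when the one before it is completed fails the run):
1. lever at its stop on the pan's side while the bush is in the mouth of the chute (((y of pan in the frame of chute above 0 m and value of joint lever above 0.4 rad) or (y of pan in the frame of chute below 0 m and value of joint lever below -0.4 rad)) and distance between bush_mid and mouth below 0.03 m), for 0.1 s.
2. the bush lies in the round pan (horizontal distance between bush_mid and pan below 0.072 m and linear speed of bush below 0.03 m/s and height (world z) of bush_mid below 0.06 m), for 0.2 s.
3. lever at its stop on the box's side while the key is in the mouth of the chute (((y of box in the frame of chute above 0 m and value of joint lever above 0.4 rad) or (y of box in the frame of chute below 0 m and value of joint lever below -0.4 rad)) and distance between key_mid and mouth below 0.03 m), for 0.1 s.
At the end, for the whole second after the job is handed in: The bush lies at rest in the round pan (its middle within 72 mm of the pan's centre and below 60 mm) and the key lies at rest in the square box (its middle within 68 mm of the box's centre along each side and below 60 mm) (all of step 2 and x of key_mid in the frame of box between -0.068 and 0.068 m and y of key_mid in the frame of box between -0.068 and 0.068 m and linear speed of key below 0.03 m/s and height (world z) of key_mid below 0.06 m); the robot touches nothing.
It fails at once if a bystander is moved more than 30 mm (distance of any of grease_can, wrench, bearing, brush, cup, roller_shell, collar from where it was at the start of the episode above 0.03 m).
It also fails if it takes over 72 s, if anything falls off the work surface, if the arm or the gripper's body presses on something with over 40 N, if the wrist force passes 120 N, or if a joint passes its speed limit or range.

## Working session

There is one attempt and no reset: what is moved stays moved. The work goes in short steps, Python scripts to look and compute and a tool call to move; the robot and the scene stay as the last step left them, time stands still between calls to the robot, and variables do not carry over. Pictures are saved under pics/ and viewed, and the job is handed in when it is done.

Besides the shell and the picture viewer there is one more tool, called after "Request:" by a JSON object that holds its "name" and its "arguments". jog_arm: Moves the arm, as the interface text tells. Its arguments: {"type":"object","properties":{"deltas":{"type":"array"},"grip_force":{"type":"number"}},"required":["deltas"]}

```bash
mkdir -p pics; ls
cat > h.py <<'E'
import numpy as np,cv2
from workcell import sense,camera,close_job
def snap(n,f):
    s=sense(); c=camera(n); cv2.imwrite('pics/'+f,c['img'][:,:,::-1]); 
    np.savez('pics/'+f[:-4]+'.npz',**{k:v for k,v in c.items()},ee=s['ee_pos'],R=s['orientation']); return c
E
python3 - <<'E'
from h import *
s=sense()
for k,v in s.items(): print(k,np.round(v,3).tolist())
for n in ['scene','side','wrist']:
    c=snap(n,n+'0.png'); print(n,{k:np.round(v,3).tolist() for k,v in c.items() if k!='img'})
E
```

```text
pics
clock 0.0
qpos [1.118, 0.105, 0.096, 1.564, 0.0, 1.353]
joint_velocities [-0.001, 0.0, 0.001, 0.0, -0.002, 0.0]
joint_torque [0.0, -55.692, 50.366, 0.016, -0.0, -0.0]
ee_pos [0.139, 0.583, 0.231]
orientation [[-0.973, 0.233, -0.001], [0.233, 0.973, -0.001], [0.0, -0.001, -1.0]]
ft_force [0.107, 0.585, 0.205]
wrist_torque [-0.001, -0.003, 0.018]
opening 0.999
scene {'camera_matrix': [[545.473, 0.0, 305.94], [0.0, 545.473, 237.148], [0.0, 0.0, 1.0]], 'world_from_camera': [[-0.81, -0.295, 0.507, 1.166], [0.587, -0.436, 0.683, 0.884], [0.019, 0.85, 0.526, 0.884], [0.0, 0.0, 0.0, 1.0]]}
side {'camera_matrix': [[584.503, 0.0, 313.913], [0.0, 584.503, 246.428], [0.0, 0.0, 1.0]], 'world_from_camera': [[0.891, 0.248, -0.381, -0.042], [-0.455, 0.466, -0.759, -1.092], [-0.011, 0.849, 0.528, 0.954], [0.0, 0.0, 0.0, 1.0]]}
wrist {'camera_matrix': [[343.857, 0.0, 315.906], [0.0, 343.857, 240.277], [0.0, 0.0, 1.0]], 'mount': [[-0.0, 0.95, 0.314, 0.081], [1.0, 0.0, -0.0, 0.001], [-0.0, 0.314, -0.95, -0.143], [0.0, 0.0, 0.0, 1.0]]}
```

View pics/scene0.png

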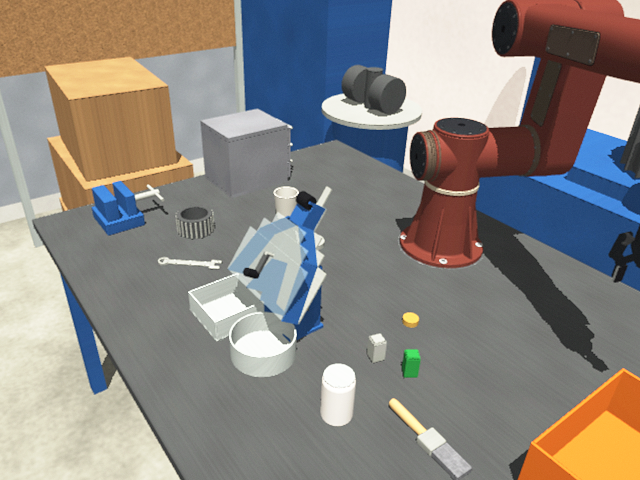

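View pics/side0.png

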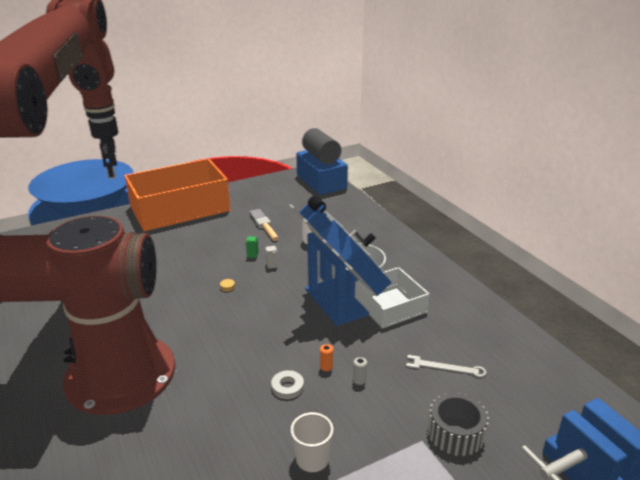

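View pics/wrist0.png

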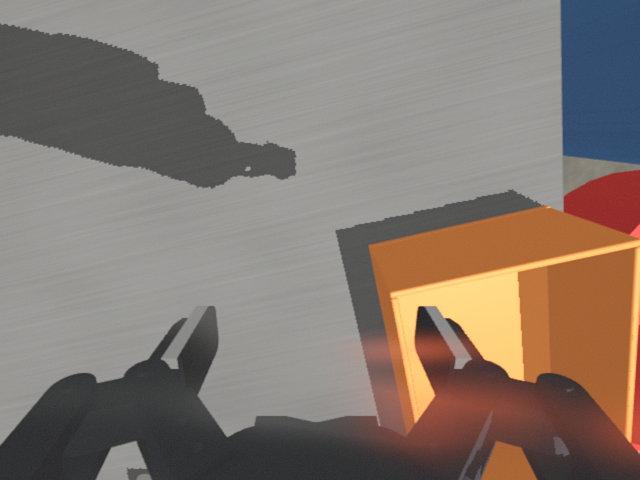

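Run:
```python
import cv2
a=cv2.imread('pics/scene0.png');b=cv2.imread('pics/side0.png')
cv2.imwrite('pics/c1.png',cv2.resize(a[170:390,180:440],None,fx=3,fy=2.7,interpolation=cv2.INTER_CUBIC)[:594,:780])
cv2.imwrite('pics/c2.png',cv2.resize(b[180:340,220:440],None,fx=3.6,fy=3.6,interpolation=cv2.INTER_CUBIC))
cv2.imwrite('pics/c3.png',cv2.resize(b[330:410,260:400],None,fx=5,fy=5,interpolation=cv2.INTER_CUBIC))
```

```text
(no output)
```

View pics/c1.png

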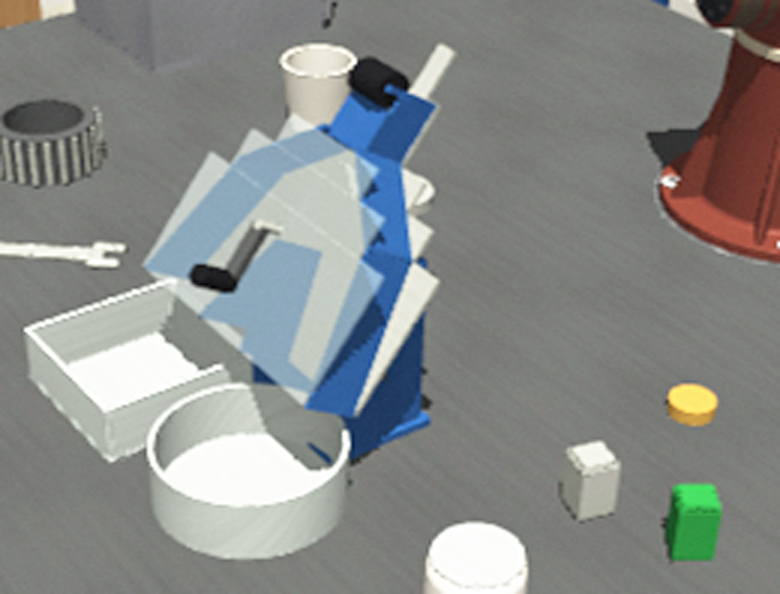

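View pics/c2.png

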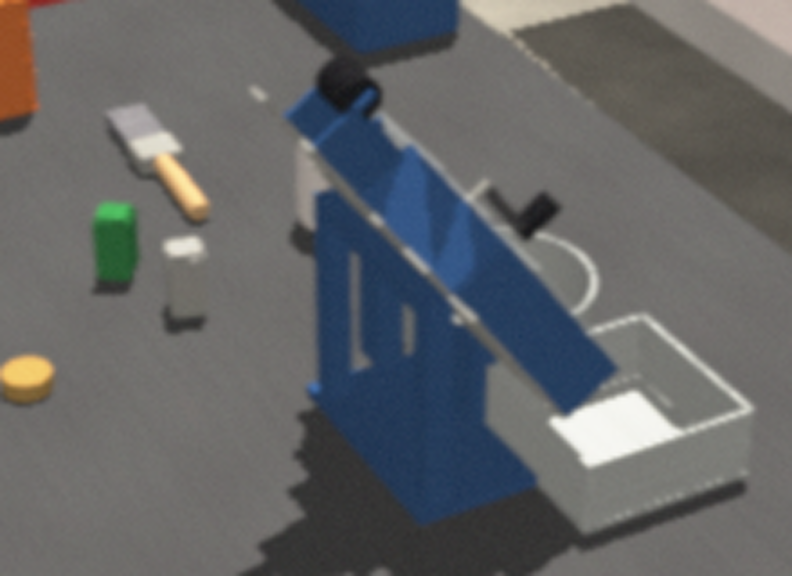

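View pics/c3.png

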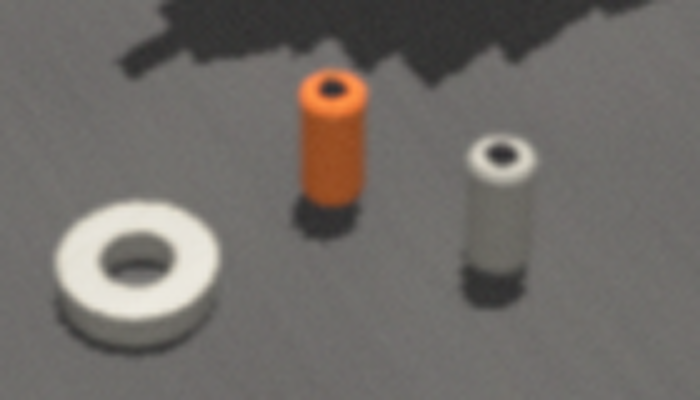

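```bash
cat >> h.py <<'E'
def ray(f,uv):
    d=np.load('pics/'+f+'.npz'); K=d['camera_matrix']
    if 'mount' in d: 
        T=np.eye(4);T[:3,:3]=d['R'];T[:3,3]=d['ee'];T=T@d['mount']
    else: T=d['world_from_camera']
    p=np.linalg.inv(K)@[uv[0],uv[1],1]; v=T[:3,:3]@[p[0],-p[1],-p[2]]
    return T[:3,3],v/np.linalg.norm(v)
def onz(f,uv,z):
    o,v=ray(f,uv); return o+v*(z-o[2])/v[2]
def tri(*a):
    A=0;b=0
    for f,uv in a:
        o,v=ray(f,uv);P=np.eye(3)-np.outer(v,v);A=A+P;b=b+P@o
    x=np.linalg.solve(A,b)
    return x,[float(np.linalg.norm((np.eye(3)-np.outer(ray(f,uv)[1],ray(f,uv)[1]))@(x-ray(f,uv)[0]))) for f,uv in a]
def proj(f,X):
    d=np.load('pics/'+f+'.npz'); K=d['camera_matrix']
    if 'mount' in d: 
        T=np.eye(4);T[:3,:3]=d['R'];T[:3,3]=d['ee'];T=T@d['mount']
    else: T=d['world_from_camera']
    p=(np.linalg.inv(T)@np.r_[X,1])[:3]; q=K@[p[0],-p[1],-p[2]]; return q[:2]/q[2]
E
python3 - <<'E'
from h import *
np.set_printoptions(precision=4,suppress=True)
S,D='scene0','side0'
print('lip',tri((S,(328.3,187.8)),(D,(291.7,205.8))))
print('roller',tri((S,(306.3,200.4)),(D,(317.2,203.9))))
print('knob',tri((S,(180+192/3,170+272/2.7)),(D,(220+556/3.6,180+200/3.6))))
print('bush',onz(D,(260+501/5,330+157/5),.06))
print('orange',onz(D,(260+333/5,330+92/5),.06))
print('key',onz(S,(180+594/3,170+456/2.7),.06),tri((S,(180+594/3,170+456/2.7)),(D,(220+185/3.6,180+245/3.6))))
print('green',onz(S,(180+694/3,170+496/2.7),.06))
print('pan',onz(S,(180+248/3,170+440/2.7),.06))
bx=[(28,330),(172,285),(110,412),(222,368)]
print('box',[onz(S,(180+x/3,170+y/2.7),.06) for x,y in bx])
bx=[(750,408),(640,317),(588,465)]
print('boxside',[onz(D,(220+x/3.6,180+y/3.6),.06) for x,y in bx])
for n,p in [('can',(338,375)),]: print(n,onz(S,p,.11))
print('collar',onz(S,(411,319),.016),'cup',onz(D,(312,428),.085),'bearing',onz(D,(287,382),.018))
E
```

```text
lip (array([0.4515, 0.0046, 0.3193]), [0.00018407936996181032, 0.00018407936996185406])
roller (array([0.5177, 0.0072, 0.3068]), [0.0016425543427050061, 0.0016425543427050372])
knob (array([0.6819, 0.0019, 0.1756]), [0.0007950644102166609, 0.0007950644102166906])
bush [ 0.4752 -0.2802  0.06  ]
orange [ 0.4298 -0.2085  0.06  ]
key [0.4903 0.251  0.06  ] (array([0.4905, 0.2489, 0.0579]), [0.001904963939382526, 0.0019049639393823995])
green [0.4627 0.3265 0.06  ]
pan [0.6897 0.0895 0.06  ]
box [array([ 0.7587, -0.1381,  0.06  ]), array([ 0.6271, -0.1325,  0.06  ]), array([0.7572, 0.0002, 0.06  ]), array([ 0.6567, -0.0018,  0.06  ])]
boxside [array([ 0.758 , -0.1459,  0.06  ]), array([ 0.7541, -0.013 ,  0.06  ]), array([ 0.6209, -0.1474,  0.06  ])]
can [0.6633 0.321  0.11  ]
collar [0.3392 0.2104 0.016 ] cup [ 0.2882 -0.4155  0.085 ] bearing [ 0.3227 -0.2232  0.018 ]
```

Request:
{"name": "jog_arm", "arguments": {"deltas": [[[0, 0, 4], 0, 85], [[3, -3, 4], 0.5, 85], [[7, -7, 4], 1, 85], [[10.4, -11.1, 4], 1.35, 85], [[10.4, -11.1, 4], 1.35, 85], [[10.4, -11.1, 4], 1.35, 85], [[10.4, -11.1, 4], 1.35, 85], [[10.4, -11.1, 4], 1.35, 85], [[10.4, -11.1, 4], 1.35, 85], [[10.4, -11.1, 4], 1.35, 85], [[10.4, -11.1, 4], 1.35, 85], [[10.4, -11.1, 4], 1.35, 85]]}}

```text
clock: 1.65
ee_pos: [0.4507, 0.2512, 0.3508]
orientation: [[-1.0, -0.002, -0.0], [-0.002, 1.0, -0.001], [0.0, -0.001, -1.0]]
ft_force: [0.0, -0.0, 0.0]
opening: 0.995
```

Run:
```python
from h import *
snap('wrist','wk.png'); s=sense(); print(s['ee_pos'],s['orientation'],s['qpos'])
```

```text
[0.45077693 0.25117241 0.3507988 ] [[-9.99996980e-01 -2.45255097e-03 -1.56350085e-04]
 [-2.45240981e-03  9.99996591e-01 -8.96716434e-04]
 [ 1.58548795e-04 -8.96330292e-04 -9.99999586e-01]] [ 2.54990251e-01 -8.55516796e-02  1.27042743e-01  1.78376823e+00
 -8.28284764e-04  2.52537924e-01]
```

View pics/wk.png

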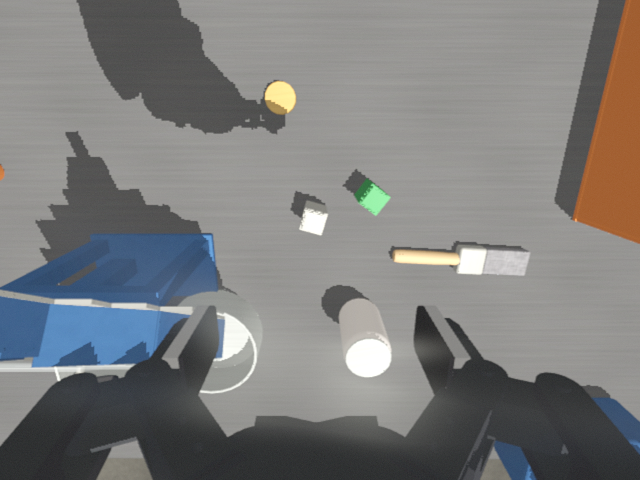

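Run:
```python
import cv2
a=cv2.imread('pics/wk.png')
cv2.imwrite('pics/wkc.png',cv2.resize(a[160:260,270:410],None,fx=5.5,fy=5.5,interpolation=cv2.INTER_CUBIC))
```

```text
(no output)
```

View pics/wkc.png

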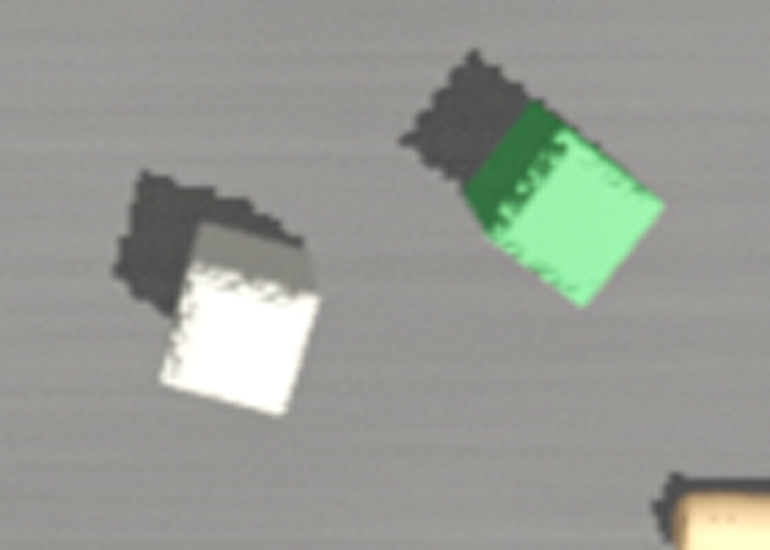

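Request:
{"name": "jog_arm", "arguments": {"deltas": [[[0, -2, 1], 0, 85], [[-0.5, -4, 2.3], 0, 85], [[-1, -6, 2.3], 0, 85], [[-1, -8.2, 2.3], 0, 85], [[-1, -8.2, 2.3], 0, 85], [[-1, -8.2, 2.3], 0, 85], [[-1, -8.2, 2.3], 0, 85], [[-1, -8.2, 2.3], 0, 85], [[-1, -8.2, 2.3], 0, 0], [[-1, -8.2, 2.3], 0, 0], [[-1, -8.2, 2.3], 0, 0], [[-1, -8.2, 2.3], 0, 0]]}}

```text
clock: 3.2
ee_pos: [0.4208, 0.0052, 0.4198]
orientation: [[-1.0, -0.002, -0.0], [-0.002, 1.0, -0.001], [0.0, -0.001, -1.0]]
ft_force: [0.5, -0.7, -0.4]
opening: 0.14
```

Run:
```python
from h import *
snap('wrist','wc.png'); s=sense(); print(s['ee_pos'],s['orientation'][0],s['opening'])
```

```text
[0.4208125  0.00516453 0.41979993] [-9.99997235e-01 -2.34954805e-03 -9.87110667e-05] 0.054716318645041284
```

View pics/wc.png

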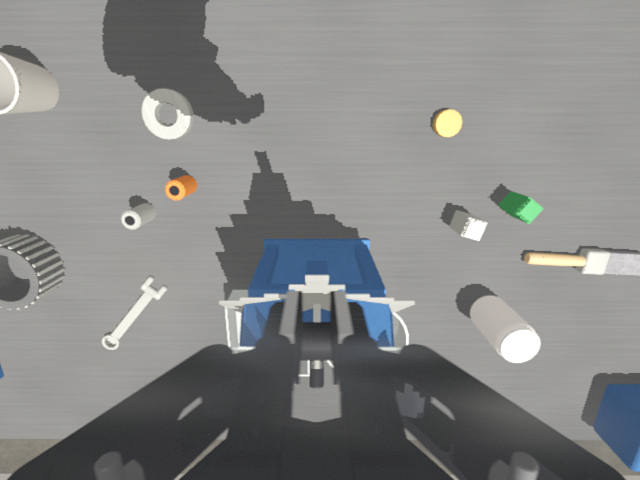

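Run:
```python
import cv2
a=cv2.imread('pics/wc.png')
cv2.imwrite('pics/wcc.png',cv2.resize(a[230:400,215:425],None,fx=3.5,fy=3.5,interpolation=cv2.INTER_CUBIC))
```

```text
(no output)
```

View pics/wcc.png

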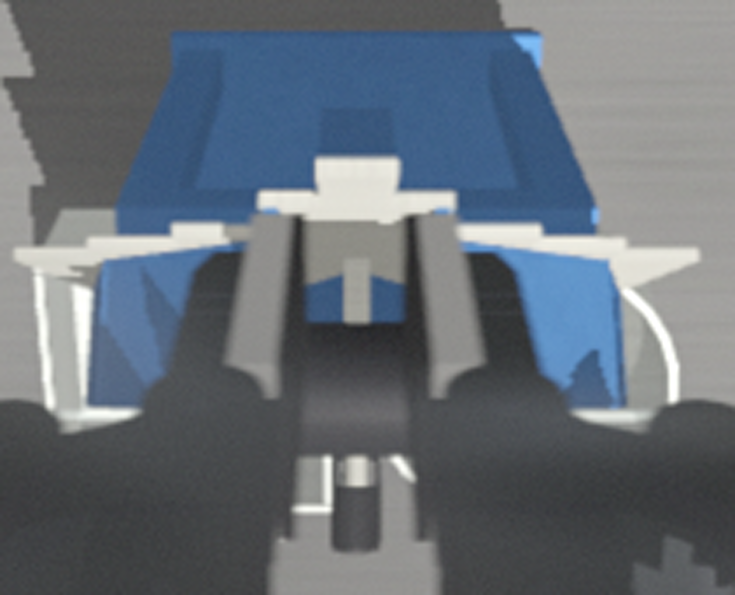

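Run:
```python
from h import *
np.set_printoptions(precision=4,suppress=True)
W='wc'
p=lambda x,y:(215+x/3.5,230+y/3.5)
a,b=onz(W,p(317,157),.322),onz(W,p(400,157),.322);print('lip',a,b)
a,b=onz(W,p(172,32),.0),onz(W,p(541,32),.0);print('base z0',a,b)
a,b=onz(W,p(14,250),.142),onz(W,p(699,250),.142);print('wings',a,b)
print('knob',onz(W,p(356,548),.176), onz(W,p(356,485),.19))
print('knob3',tri(('scene0',(180+192/3,170+272/2.7)),('side0',(220+556/3.6,180+200/3.6)),(W,p(356,548))))
q=lambda x,y:(270+x/5.5,160+y/5.5)
c=[onz('wk',q(*u),.06) for u in [(195,264),(320,292),(284,414),(160,380)]]
print('key',np.array(c),np.mean(c,0))
for i in range(4):
    d=c[(i+1)%4]-c[i]; print(np.degrees(np.arctan2(d[1],d[0])),np.linalg.norm(d))
print('bush',onz(W,(129.5,220),.06),'orange',onz(W,(175,190),.06))
print('keyW',onz(W,(475,230),.06))
```

```text
lip [ 0.4472 -0.0013  0.322 ] [0.4471 0.0168 0.322 ]
base z0 [ 0.5239 -0.0825  0.    ] [0.5235 0.0989 0.    ]
wings [ 0.5673 -0.1258  0.142 ] [0.5667 0.1419 0.142 ]
knob [0.6798 0.0081 0.176 ] [0.6388 0.008  0.19  ]
knob3 (array([0.6825, 0.0053, 0.175 ]), [0.0022483466849400713, 0.002355263270716001, 0.003175709116881213])
key [[0.4693 0.239  0.06  ]
 [0.476  0.2684 0.06  ]
 [0.5061 0.2601 0.06  ]
 [0.4976 0.2305 0.06  ]] [0.4873 0.2495 0.06  ]
77.21484348998442 0.030094892273961303
-15.32111370937448 0.031200407932937574
-105.87937668098579 0.030847090950925662
163.16739253363107 0.029578555751422465
bush [ 0.4744 -0.2749  0.06  ] orange [ 0.4287 -0.2004  0.06  ]
keyW [0.4889 0.2489 0.06  ]
```

Request:
{"name": "jog_arm", "arguments": {"deltas": [[[1, -1.8, 0], 0, 0], [[3, -1.8, 0], 0, 0], [[5, -1.8, 0], 0, 0], [[7, -1.8, 0], 0, 0], [[8.4, -1.8, -1], 0, 0], [[8.4, -1.8, -3], 0, 0], [[8.4, -1.8, -5], 0, 0], [[8.4, -1.8, -7], 0, 0], [[8.4, -1.8, -8], 0, 0], [[8.4, -1.8, -9], 0, 0], [[8.4, -1.8, -9], 0, 0], [[8.4, -1.8, -9], 0, 0]]}}

```text
clock: 4.75
ee_pos: [0.6733, -0.049, 0.1513]
orientation: [[-1.0, -0.002, 0.001], [-0.002, 1.0, -0.001], [-0.001, -0.001, -1.0]]
ft_force: [-0.1, -0.2, 1.4]
opening: -0.0
```

Run:
```python
from h import *
snap('side','s1.png');snap('scene','sc1.png')
a=cv2.imread('pics/s1.png');b=cv2.imread('pics/sc1.png')
x=cv2.resize(a[150:350,260:460],None,fx=2,fy=2);y=cv2.resize(b[150:350,180:380],None,fx=2,fy=2)
cv2.imwrite('pics/m1.png',np.hstack([x,y]))
```

```text
(no output)
```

View pics/m1.png

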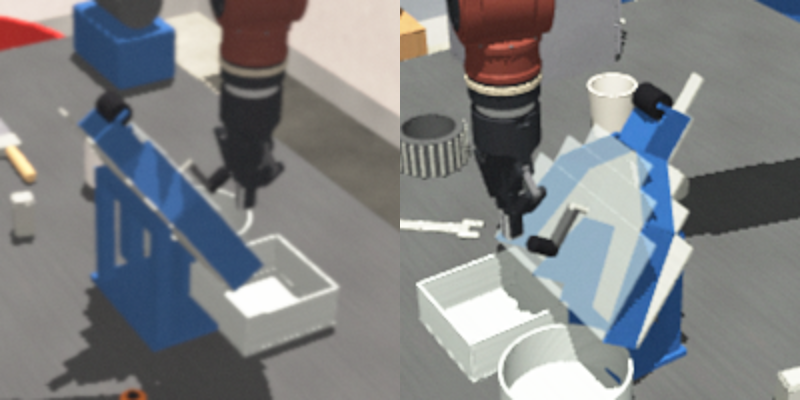

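Request:
{"name": "jog_arm", "arguments": {"deltas": [[[0, 0.5, 0], 0, 0], [[0, 0.8, 0], 0, 0], [[0, 1.0, 0], 0, 0], [[0, 1.2, 0], 0, 0], [[0, 1.4, 0], 0, 0], [[0, 1.6, 0], 0, 0], [[0, 1.75, 0], 0, 0], [[0, 1.85, 0], 0, 0]]}}

```text
clock: 5.85
ee_pos: [0.6737, 0.0065, 0.152]
orientation: [[-1.0, -0.002, 0.002], [-0.002, 1.0, -0.002], [-0.002, -0.002, -1.0]]
ft_force: [-1.5, -9.0, 2.1]
opening: 0.0
```

Request:
{"name": "jog_arm", "arguments": {"deltas": [[[0, 0.1, 0], 0, 0], [[0, 0.2, 0], 0, 0], [[0, 0.2, 0], 0, 0]]}}

```text
clock: 6.22
ee_pos: [0.6736, 0.0068, 0.1522]
orientation: [[-1.0, 0.002, 0.002], [0.002, 1.0, -0.011], [-0.002, -0.011, -1.0]]
ft_force: [-2.1, -27.6, 1.1]
opening: -0.003
```

Run:
```python
from h import *
snap('side','s2.png');snap('scene','sc2.png')
a=cv2.imread('pics/s2.png');b=cv2.imread('pics/sc2.png')
x=cv2.resize(a[150:350,260:460],None,fx=2,fy=2);y=cv2.resize(b[150:350,180:380],None,fx=2,fy=2)
cv2.imwrite('pics/m2.png',np.hstack([x,y]))
```

```text
(no output)
```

View pics/m2.png

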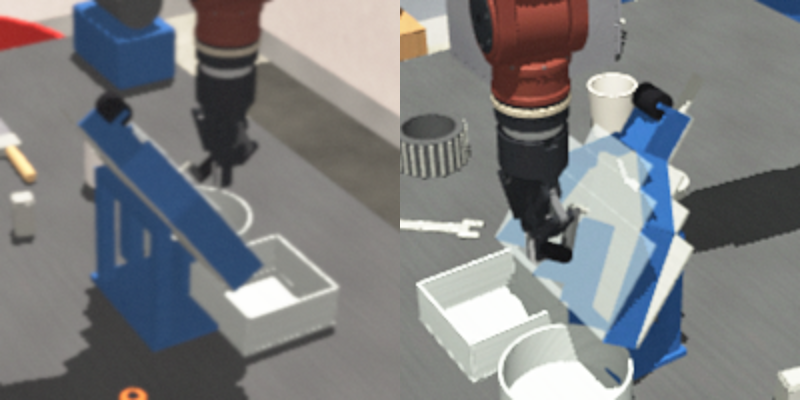

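Request:
{"name": "jog_arm", "arguments": {"deltas": [[[0, -1, 0.3], 0, 0], [[0, -1.6, 2], 0, 20], [[-1, -2.5, 4], 0, 85], [[-2.5, -4, 5], 0, 85], [[-4.5, -6, 5], 0, 85], [[-6.5, -8, 4.5], 0, 85], [[-7.8, -9.5, 3.3], 0, 85], [[-7.8, -9.5, 3.3], 0, 85], [[-7.8, -9.5, 3.3], 0, 85], [[-7.8, -9.5, 3.3], 0, 85], [[-7.8, -9.5, 3.3], 0, 85], [[-7.8, -9.5, 3.3], 0, 85]]}}

```text
clock: 7.82
ee_pos: [0.4406, -0.2775, 0.2516]
orientation: [[-1.0, 0.0, 0.002], [0.0, 1.0, -0.011], [-0.002, -0.011, -1.0]]
ft_force: [-0.8, -0.3, -0.8]
opening: 0.992
```

Run:
```python
from h import *
snap('wrist','wb.png');snap('scene','sc3.png'); s=sense(); print(s['ee_pos'],s['orientation'][0])
b=cv2.imread('pics/sc3.png');cv2.imwrite('pics/sc3c.png',cv2.resize(b[170:370,180:440],None,fx=3,fy=3,interpolation=cv2.INTER_CUBIC))
```

```text
[ 0.44029111 -0.27769982  0.25137953] [-9.99997866e-01  5.74473740e-04  1.98449478e-03]
```

View pics/wb.png

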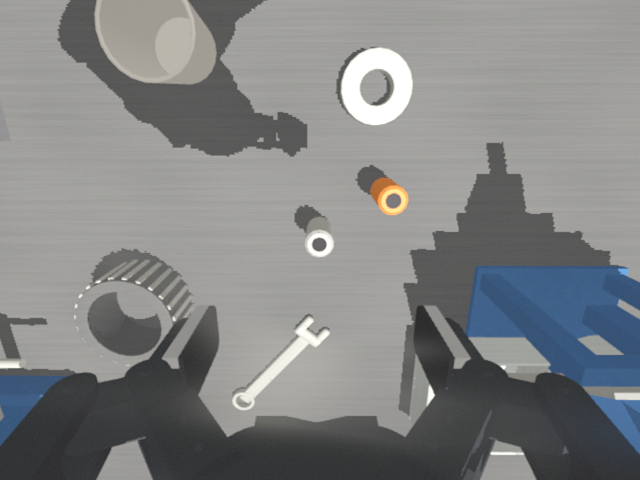

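View pics/sc3c.png

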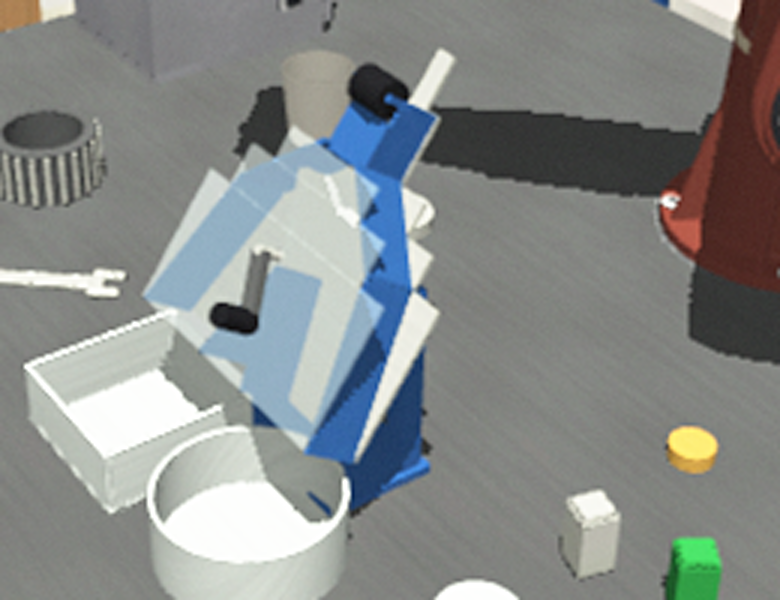

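Run:
```python
from h import *
a=cv2.imread('pics/wb.png');c=a[215:270,290:350];cv2.imwrite('pics/wbc.png',cv2.resize(c,None,fx=9,fy=9,interpolation=cv2.INTER_CUBIC))
m=(cv2.cvtColor(a,cv2.COLOR_BGR2GRAY)>215).astype('uint8');m[:215]=0;m[270:]=0;m[:,:290]=0;m[:,350:]=0
k=max(cv2.findContours(m,0,2)[0],key=cv2.contourArea);e=cv2.minEnclosingCircle(k);print(e)
print(onz('wb',e[0],.06))
```

```text
((319.60809326171875, 243.3918914794922), 13.357328414916992)
[ 0.47400384 -0.27443005  0.06      ]
```

View pics/wbc.png

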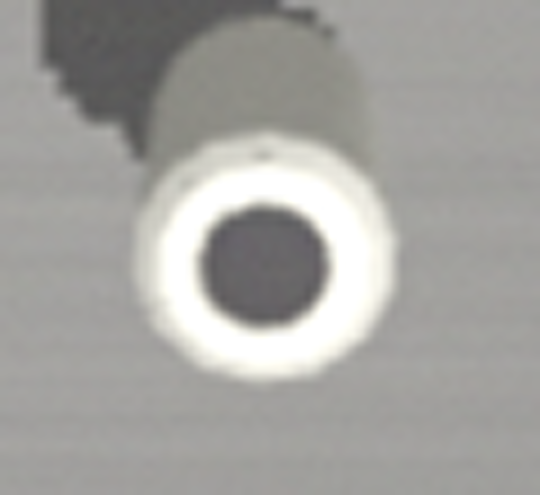

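Request:
{"name": "jog_arm", "arguments": {"deltas": [[[1.1, 0, -1], 0, 85], [[1.15, 0, -3], 0, 85], [[1.15, 0, -5], 0, 85], [[1.15, 0, -6.5], 0, 85], [[1.15, 0, -7.2], 0, 85], [[1.15, 0, -7.65], 0, 85], [[1.15, 0, -7.65], 0, 85], [[1.15, 0, -7.65], 0, 85], [[1.15, 0, -7.65], 0, 20], [[1.15, 0, -7.65], 0, 20], [[1.15, 0, -7.65], 0, 20], [[1.15, 0, -7.65], 0, 20], [[1.15, 0, -7.65], 0, 20], [[1.15, 0, -7.65], 0, 20]], "grip_force": 25}}

```text
clock: 9.68
ee_pos: [0.475, -0.2778, 0.0222]
orientation: [[-1.0, 0.001, 0.002], [0.001, 1.0, -0.012], [-0.002, -0.012, -1.0]]
ft_force: [-1.4, 0.7, 6.0]
opening: 0.345
```

Run:
```python
from h import *
s=sense(); print(s['ee_pos'],s['opening'],s['ft_force'])
snap('side','s4.png');b=cv2.imread('pics/s4.png');cv2.imwrite('pics/s4c.png',cv2.resize(b[280:420,270:450],None,fx=4,fy=4,interpolation=cv2.INTER_CUBIC))
```

```text
[ 0.47495416 -0.2777795   0.0222488 ] 0.34521469854869075 [-1.38137423  0.65719526  5.96193139]
```

View pics/s4c.png

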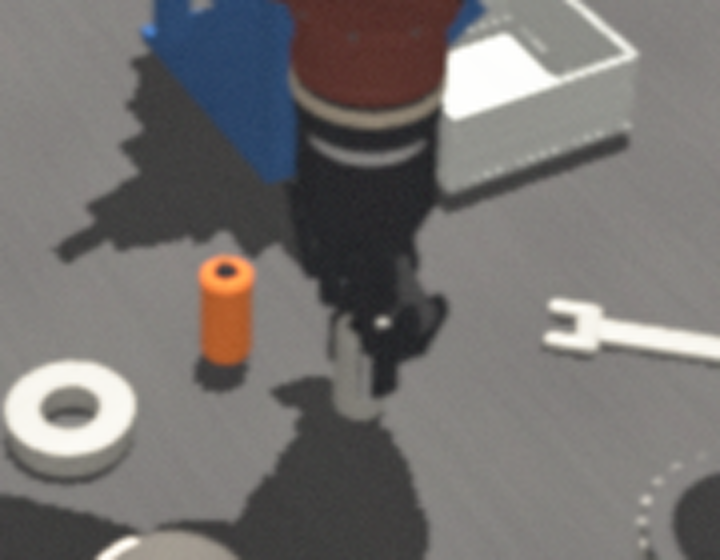

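Request:
{"name": "jog_arm", "arguments": {"deltas": [[[0, 0, 1], 0, 20], [[0, 0, 3], 0, 20], [[0, 0, 5], 0, 20], [[0, 0, 7], 0, 20], [[0, 0.5, 9], 0, 20], [[0, 1.5, 11], 0, 20], [[0, 3, 12.5], 0, 20], [[0, 5, 12.5], 0, 20], [[0, 7, 12.5], 0, 20], [[0, 8.5, 12.5], 0, 20], [[0, 9.53, 12.5], 0, 20], [[0, 9.53, 12.5], 0, 20], [[0, 9.53, 12.5], 0, 20], [[0, 9.53, 12.5], 0, 20]]}}

```text
clock: 11.48
ee_pos: [0.475, 0.0072, 0.3969]
orientation: [[-1.0, 0.002, 0.002], [0.002, 1.0, -0.012], [-0.002, -0.012, -1.0]]
ft_force: [0.1, -1.0, -2.3]
opening: 0.348
```

Run:
```python
from h import *
s=sense(); print(s['ee_pos'],s['opening'],s['ft_force'])
snap('side','s5.png');snap('scene','sc5.png');snap('wrist','w5.png')
a=cv2.imread('pics/s5.png');b=cv2.imread('pics/sc5.png');
cv2.imwrite('pics/m5.png',np.hstack([cv2.resize(a[130:250,250:370],None,fx=3.3,fy=3.3,interpolation=cv2.INTER_CUBIC),cv2.resize(b[120:240,250:370],None,fx=3.3,fy=3.3,interpolation=cv2.INTER_CUBIC)]))
```

```text
[0.4750171  0.0071927  0.39693392] 0.347727586914836 [ 0.06449269 -0.96869364 -2.25496785]
```

View pics/m5.png

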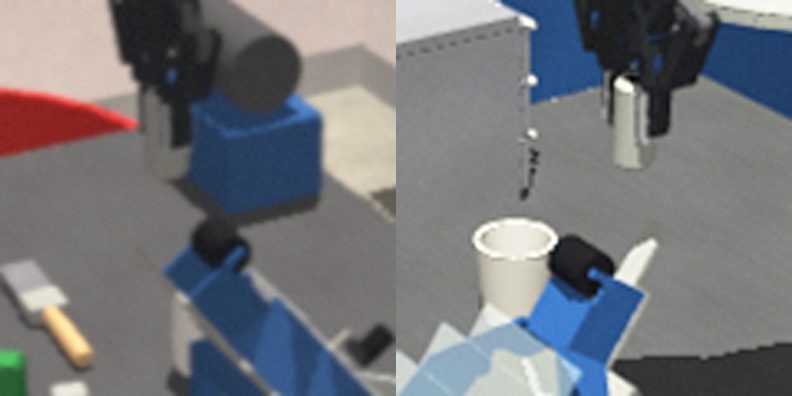

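View pics/w5.png

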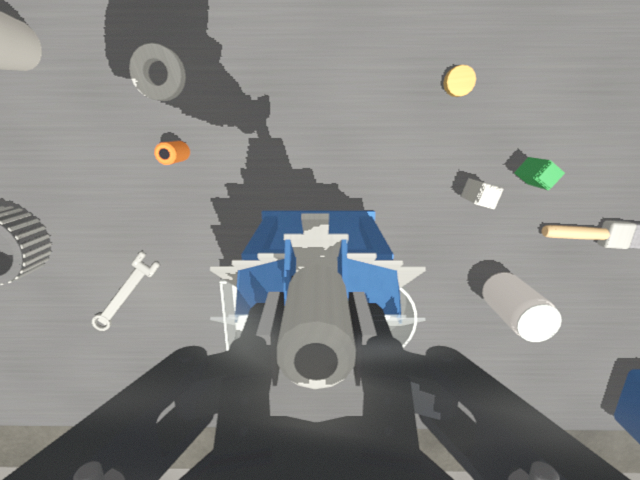

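Run:
```python
from h import *
a=cv2.imread('pics/w5.png');cv2.imwrite('pics/w5c.png',cv2.resize(a[195:305,255:380],None,fx=5,fy=5,interpolation=cv2.INTER_CUBIC))
```

```text
(no output)
```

View pics/w5c.png

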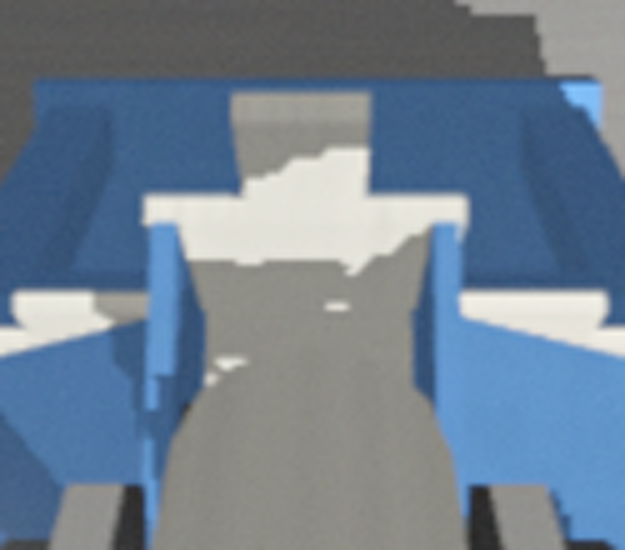

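Run:
```python
from h import *
p=lambda x,y:(255+x/5,195+y/5)
for z,u in [(.322,(232,123)),(.322,(370,123)),(.285,(143,224)),(.285,(468,224)),(.317,(232,93)),(.28,(143,196)),(.28,(468,196))]: print(u,onz('w5',p(*u),z))
# sleeve side wall at top?
```

```text
(232, 123) [ 0.45198598 -0.00162691  0.322     ]
(370, 123) [0.45197132 0.01641368 0.322     ]
(143, 224) [ 0.47817747 -0.01782562  0.285     ]
(468, 224) [0.47810038 0.03285747 0.285     ]
(232, 93) [ 0.4491989  -0.00183946  0.317     ]
(143, 196) [ 0.47516419 -0.01823135  0.28      ]
(468, 196) [0.47509625 0.03316909 0.28      ]
```

Request:
{"name": "jog_arm", "arguments": {"deltas": [[[0.15, 0, -0.8], 0, 20], [[0.25, 0, -1.5], 0, 20], [[0.25, 0, -2.0], 0, 20], [[0.25, 0, -2.2], 0, 20], [[0.25, 0, -2.2], 0, 20]]}}

```text
clock: 12.25
ee_pos: [0.4824, 0.0072, 0.3311]
orientation: [[-1.0, 0.002, 0.002], [0.002, 1.0, -0.011], [-0.002, -0.011, -1.0]]
ft_force: [0.3, -0.1, -1.3]
opening: 0.348
```

Request:
{"name": "jog_arm", "arguments": {"deltas": [[[-0.1, 0, -0.03], 0, 20], [[-0.2, 0, -0.07], 0, 20], [[-0.3, 0, -0.1], 0, 20], [[-0.4, 0, -0.13], 0, 20], [[-0.5, 0, -0.17], 0, 20], [[-0.5, 0, -0.17], 0, 20]]}}

```text
clock: 13.0
ee_pos: [0.4698, 0.0073, 0.3289]
orientation: [[-1.0, 0.002, 0.011], [0.002, 1.0, -0.012], [-0.011, -0.012, -1.0]]
ft_force: [10.7, 3.0, 9.8]
opening: 0.344
```

```bash
cat >> h.py <<'E'
def look(n):
    s=sense(); print(np.round(s['ee_pos'],4),round(s['opening'],3),np.round(s['ft_force'],1),s['clock'])
    snap('side',f's{n}.png');snap('scene',f'sc{n}.png')
    a=cv2.imread(f'pics/s{n}.png');b=cv2.imread(f'pics/sc{n}.png');
    cv2.imwrite(f'pics/m{n}.png',np.hstack([cv2.resize(a[140:240,250:350],None,fx=4,fy=4,interpolation=cv2.INTER_CUBIC),cv2.resize(b[140:240,270:370],None,fx=4,fy=4,interpolation=cv2.INTER_CUBIC)]))
E
python3 -c "
from h import *
look(6)"
```

```text
[0.4698 0.0073 0.3289] 0.344 [10.7  3.   9.8] 13.0
```

View pics/m6.png

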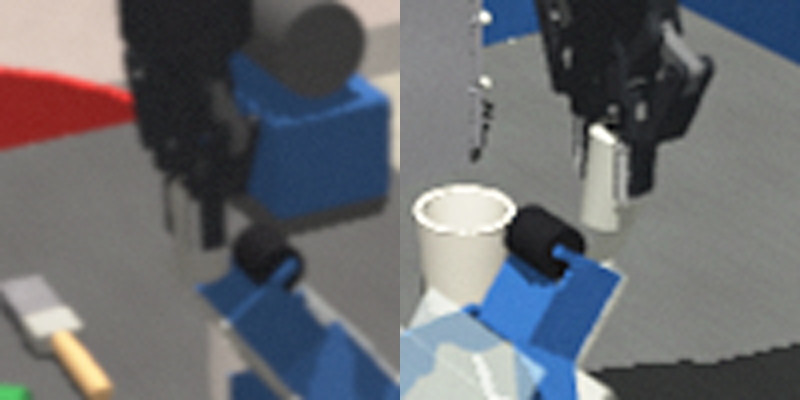

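Request:
{"name": "jog_arm", "arguments": {"deltas": [[[-0.1, 0, -0.05], 0, 20], [[-0.2, 0, -0.1], 0, 20], [[-0.3, 0, -0.15], 0, 20], [[-0.4, 0, -0.2], 0, 20], [[-0.45, 0, -0.23], 0, 20], [[-0.45, 0, -0.23], 0, 20]]}}

```text
clock: 13.85
ee_pos: [0.4584, 0.007, 0.3246]
orientation: [[-1.0, 0.002, 0.019], [0.002, 1.0, -0.013], [-0.019, -0.013, -1.0]]
ft_force: [8.4, 0.0, 9.7]
opening: 0.345
```

```bash
python3 -c "
from h import *
look(7)"
```

```text
[0.4584 0.007  0.3246] 0.345 [8.4 0.  9.7] 13.85
```

View pics/m7.png

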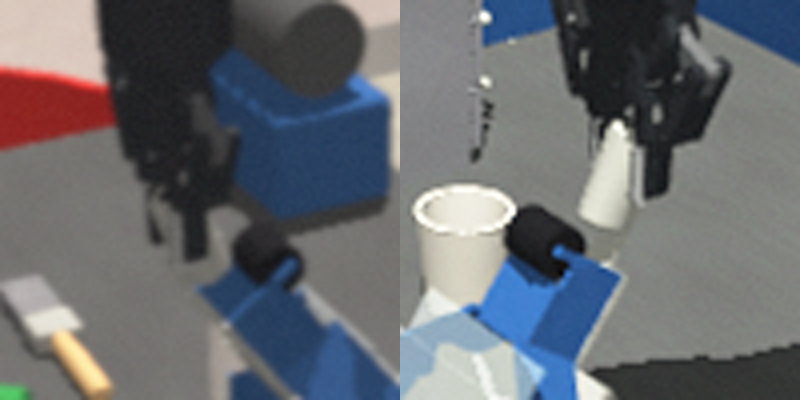

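Request:
{"name": "jog_arm", "arguments": {"deltas": [[[-0.06, 0, -0.04], 0, 20], [[-0.13, 0, -0.09], 0, 20], [[-0.17, 0, -0.12], 0, 20], [[-0.17, 0, -0.12], 0, 20]]}}

```text
clock: 14.45
ee_pos: [0.4549, 0.0068, 0.3231]
orientation: [[-1.0, 0.002, 0.025], [0.002, 1.0, -0.014], [-0.025, -0.014, -1.0]]
ft_force: [6.8, -0.3, 8.2]
opening: 0.347
```

```bash
python3 -c "
from h import *
look(8)"
```

```text
[0.4549 0.0068 0.3231] 0.347 [ 6.8 -0.3  8.2] 14.45
```

View pics/m8.png

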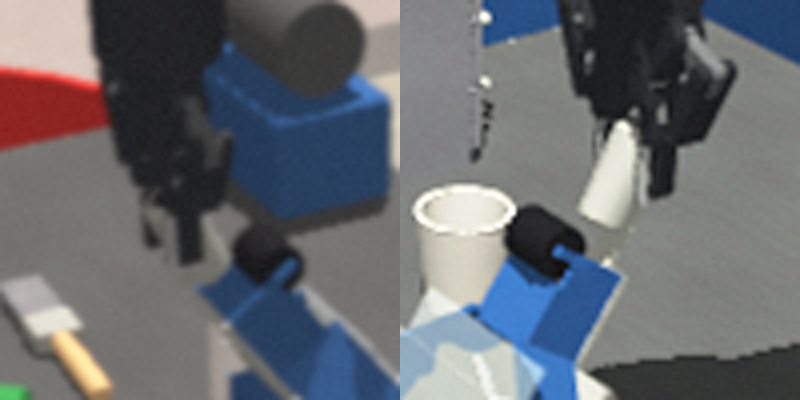

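Request:
{"name": "jog_arm", "arguments": {"deltas": [[[0, 0, 0], 0, 20], [[0.06, 0, -0.08], 0, 20], [[0.13, 0, -0.18], 0, 20], [[0.2, 0, -0.29], 0, 20], [[0.27, 0, -0.39], 0, 20], [[0.34, 0, -0.49], 0, 20], [[0.4, 0, -0.57], 0, 20], [[0.45, 0, -0.64], 0, 20], [[0.5, 0, -0.71], 0, 20]], "grip_force": 60}}

```text
clock: 15.68
ee_pos: [0.4699, 0.0068, 0.3024]
orientation: [[-1.0, 0.002, 0.026], [0.002, 1.0, -0.014], [-0.026, -0.014, -1.0]]
ft_force: [1.6, -0.4, 7.3]
opening: 0.338
```

```bash
python3 -c "
from h import *
look(9)"
```

```text
[0.4699 0.0068 0.3024] 0.338 [ 1.6 -0.4  7.3] 15.675
```

View pics/m9.png

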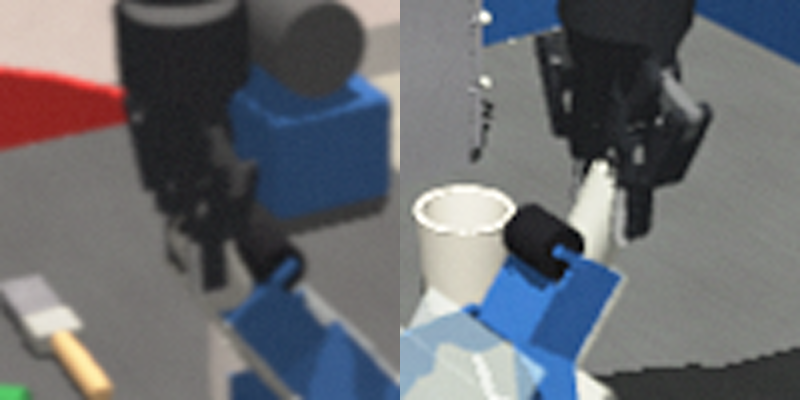

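Request:
{"name": "jog_arm", "arguments": {"deltas": [[[0.06, 0, -0.08], 0, 20], [[0.11, 0, -0.16], 0, 20], [[0.16, 0, -0.24], 0, 20], [[0.21, 0, -0.3], 0, 20], [[0.23, 0, -0.33], 0, 20], [[0.23, 0, -0.33], 0, 20]]}}

```text
clock: 16.52
ee_pos: [0.4769, 0.0067, 0.2923]
orientation: [[-1.0, 0.002, 0.025], [0.002, 1.0, -0.014], [-0.025, -0.014, -1.0]]
ft_force: [0.1, 0.1, 6.8]
opening: 0.335
```

```bash
python3 -c "
from h import *
look(10)"
```

```text
[0.4769 0.0067 0.2923] 0.335 [0.1 0.1 6.8] 16.525
```

View pics/m10.png

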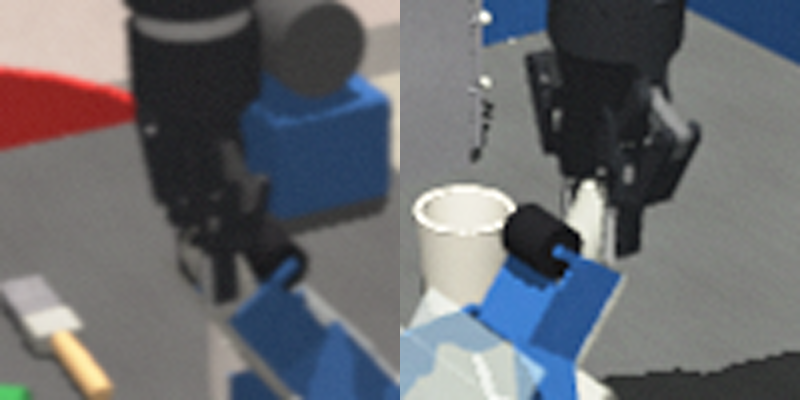

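Request:
{"name": "jog_arm", "arguments": {"deltas": [[[0, 0, 0], 0, 50], [[0, 0, 0], 0, 60], [[0, 0, 0], 0, 60], [[0, 0, 1], 0, 60], [[-0.5, 0, 2.5], 0, 60], [[-1, 0, 3.3], 0, 60], [[-1, 0, 3.3], 0, 0], [[-1, 0, 3.3], 0, 0], [[-1, 0, 3.3], 0, 0], [[-1, 0, 3.3], 0, 0], [[-1, 0, 3.3], 0, 0], [[-1, 0, 3.3], 0, 0]]}}

```text
clock: 18.12
ee_pos: [0.4469, 0.0068, 0.3911]
orientation: [[-1.0, 0.002, 0.025], [0.002, 1.0, -0.014], [-0.025, -0.014, -1.0]]
ft_force: [-0.2, 0.1, 0.0]
opening: -0.001
```

```bash
python3 -c "
from h import *
look(11);snap('wrist','w11.png')"
```

```text
[0.4469 0.0068 0.3911] -0.001 [-0.2  0.1  0. ] 18.125
```

View pics/m11.png

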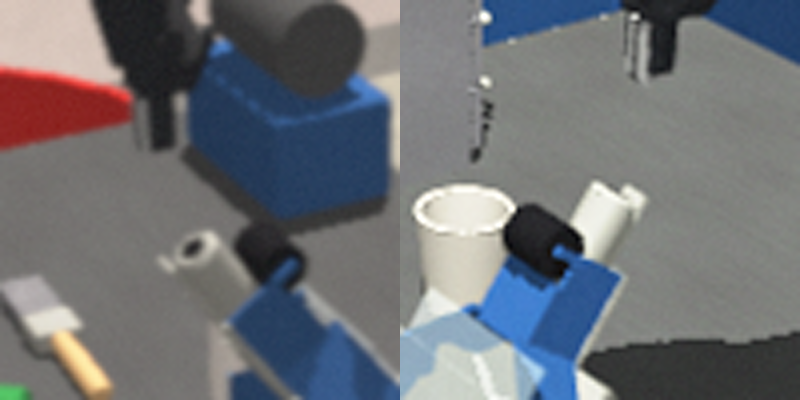

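View pics/w11.png

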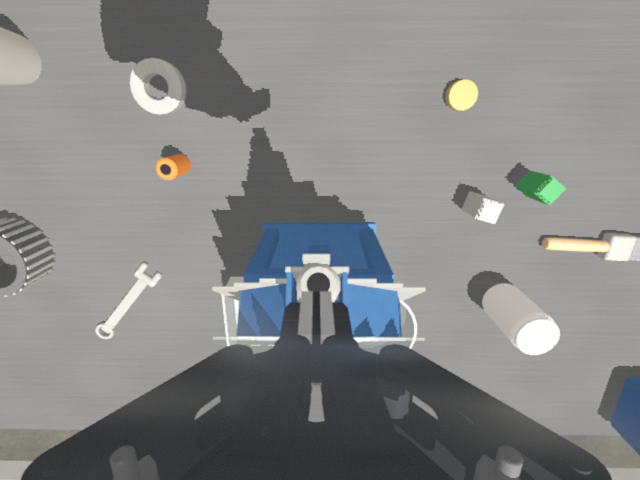

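Request:
{"name": "jog_arm", "arguments": {"deltas": [[[0.15, 0.02, -0.9], 0, 0], [[0.26, 0.02, -1.6], 0, 0], [[0.26, 0.02, -1.79], 0, 0], [[0.26, 0.02, -1.79], 0, 0], [[0.375, 0.02, -1.954], 0, 0], [[0.49, 0.02, -2.118], 0, 0], [[0.605, 0.02, -2.282], 0, 0], [[0.66, 0.02, -2.364], 0, 0]]}}

```text
clock: 19.27
ee_pos: [0.467, 0.0073, 0.3205]
orientation: [[-1.0, 0.002, 0.026], [0.002, 1.0, -0.015], [-0.026, -0.015, -1.0]]
ft_force: [-1.4, -0.0, 4.9]
opening: -0.001
```

```bash
python3 -c "
from h import *
look(12)"
```

```text
[0.467  0.0073 0.3205] -0.001 [-1.4 -0.   4.9] 19.275
```

View pics/m12.png

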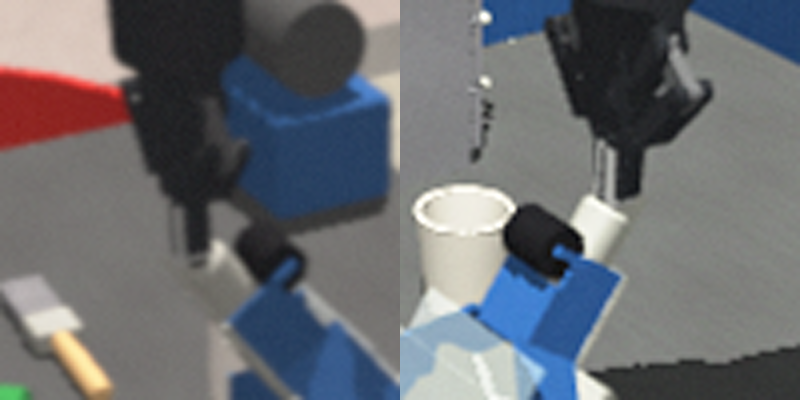

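Request:
{"name": "jog_arm", "arguments": {"deltas": [[[0.11, 0, -0.16], 0, 0], [[0.22, 0, -0.32], 0, 0], [[0.33, 0, -0.48], 0, 0], [[0.44, 0, -0.63], 0, 0], [[0.55, 0, -0.79], 0, 0], [[0.65, 0, -0.93], 0, 0], [[0.7, 0, -1.0], 0, 0], [[0.74, 0, -1.06], 0, 0], [[0.78, 0, -1.12], 0, 0], [[0.78, 0, -1.12], 0, 0]]}}

```text
clock: 20.62
ee_pos: [0.4896, 0.0074, 0.2865]
orientation: [[-1.0, 0.002, 0.024], [0.002, 1.0, -0.014], [-0.024, -0.014, -1.0]]
ft_force: [-5.0, -1.1, 1.8]
opening: 0.001
```

```bash
python3 -c "
from h import *
look(13)
b=cv2.imread('pics/sc13.png');cv2.imwrite('pics/sc13c.png',cv2.resize(b[170:390,180:440],None,fx=2.7,fy=2.7,interpolation=cv2.INTER_CUBIC))"
```

```text
[0.4896 0.0074 0.2865] 0.001 [-5.  -1.1  1.8] 20.625
```

View pics/sc13c.png

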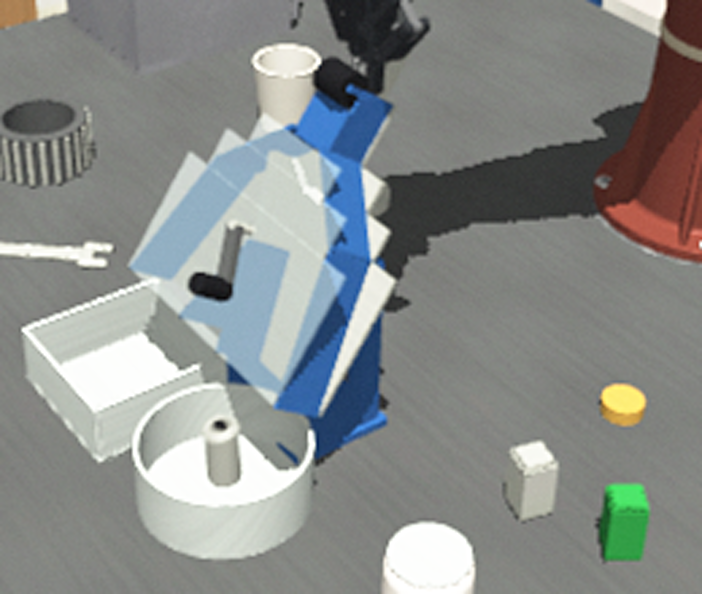

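Request:
{"name": "jog_arm", "arguments": {"deltas": [[[-0.6, 0, 0.86], 0, 0], [[-0.8, 0, 2.5], 0, 0], [[0, 0.8, 4], 0, 0], [[2, 1.8, 4], 0, 0], [[4, 2.6, 4], 0, 0], [[6.1, 2.6, 3], 0, 0], [[6.1, 2.6, 1], 0, 0], [[6.1, 2.6, -1], 0, 0], [[6.1, 2.6, -3], 0, 0], [[6.1, 2.6, -4], 0, 0], [[6.1, 2.6, -4.5], 0, 0], [[6.1, 2.6, -4.5], 0, 0], [[6.1, 2.6, -4.5], 0, 0]]}}

```text
clock: 22.35
ee_pos: [0.6737, 0.0853, 0.1537]
orientation: [[-1.0, 0.002, 0.027], [0.002, 1.0, -0.015], [-0.027, -0.015, -1.0]]
ft_force: [-0.1, -0.2, 0.9]
opening: 0.002
```

```bash
python3 -c "
from h import *
look(14)
b=cv2.imread('pics/sc14.png');cv2.imwrite('pics/sc14c.png',cv2.resize(b[170:390,180:440],None,fx=2.7,fy=2.7,interpolation=cv2.INTER_CUBIC))
print(onz('sc13',(180+222/2.7,170+426/2.7),.062))"
```

```text
[0.6737 0.0853 0.1537] 0.002 [-0.1 -0.2  0.9] 22.35
[0.68244484 0.07616322 0.062     ]
```

View pics/sc14c.png

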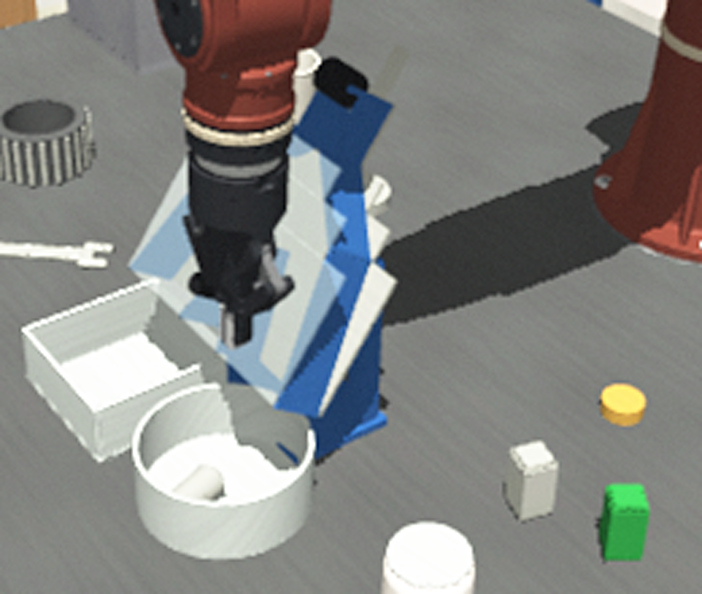

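Request:
{"name": "jog_arm", "arguments": {"deltas": [[[0, -0.6, 0], 0, 0], [[0, -0.9, 0], 0, 0], [[0, -1.2, 0], 0, 0], [[0, -1.5, 0], 0, 0], [[0, -1.7, 0], 0, 0], [[0, -1.9, 0], 0, 0], [[0, -2.1, 0], 0, 0], [[0, -2.3, 0], 0, 0], [[0, -2.45, 0], 0, 0], [[0, -2.55, 0], 0, 0]]}}

```text
clock: 23.7
ee_pos: [0.6737, 0.0085, 0.1538]
orientation: [[-1.0, 0.002, 0.027], [0.002, 1.0, -0.015], [-0.027, -0.015, -1.0]]
ft_force: [-1.4, 3.3, 1.8]
opening: -0.002
```

Request:
{"name": "jog_arm", "arguments": {"deltas": [[[0, -0.1, 0], 0, 0], [[0, -0.2, 0], 0, 0], [[0, -0.28, 0], 0, 0], [[0, -0.28, 0], 0, 0]]}}

```text
clock: 24.2
ee_pos: [0.6736, 0.0049, 0.154]
orientation: [[-1.0, -0.002, 0.028], [-0.002, 1.0, -0.007], [-0.028, -0.007, -1.0]]
ft_force: [-0.5, 23.5, 4.5]
opening: -0.003
```

Request:
{"name": "jog_arm", "arguments": {"deltas": [[[0, 0.8, 0.3], 0, 0], [[0, 1.5, 2], 0, 20], [[-1, 2.5, 4], 0, 60], [[-2.5, 4, 5], -0.5, 60], [[-4.5, 6, 5], -1, 60], [[-6.5, 8, 4.5], -1.52, 60], [[-7.4, 8.15, 3.2], -1.52, 60], [[-7.4, 8.15, 3.2], -1.52, 60], [[-7.4, 8.15, 3.2], -1.52, 60], [[-7.4, 8.15, 3.2], -1.52, 60], [[-7.4, 8.15, 3.2], -1.52, 60]]}}

```text
clock: 25.58
ee_pos: [0.4528, 0.2488, 0.2506]
orientation: [[-0.965, 0.262, 0.026], [0.262, 0.965, -0.014], [-0.029, -0.006, -1.0]]
ft_force: [0.8, -0.8, -0.1]
opening: 0.702
```

```bash
python3 -c "
from h import *
look(15);snap('wrist','w15.png')
b=cv2.imread('pics/sc15.png');cv2.imwrite('pics/sc15c.png',cv2.resize(b[170:390,180:440],None,fx=2.7,fy=2.7,interpolation=cv2.INTER_CUBIC))"
```

```text
[0.4528 0.2488 0.2506] 0.702 [ 0.8 -0.8 -0.1] 25.575
```

View pics/w15.png

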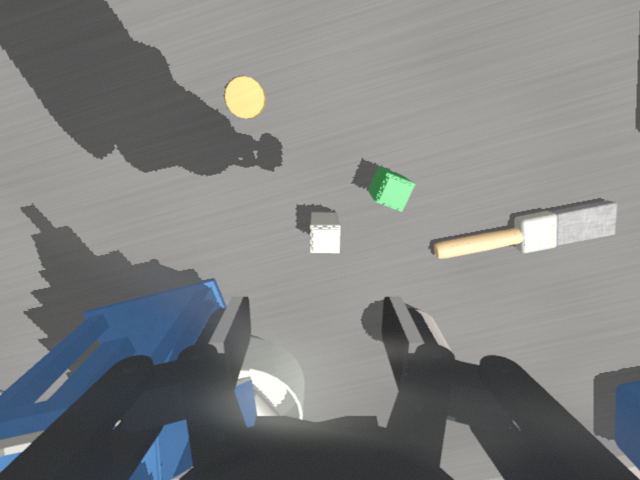

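View pics/sc15c.png

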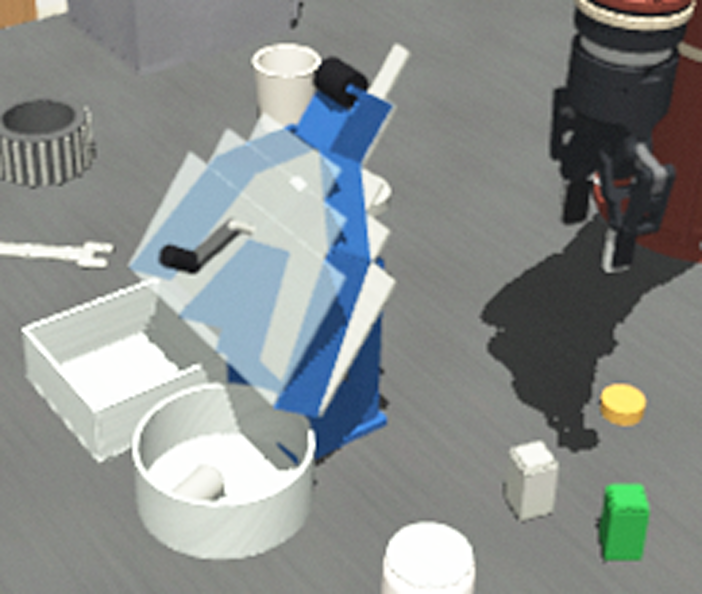

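Run:
```python
from h import *
a=cv2.imread('pics/w15.png');m=(cv2.cvtColor(a,cv2.COLOR_BGR2GRAY)>215).astype('uint8');m[:200]=0;m[265:]=0;m[:,:295]=0;m[:,355:]=0
k=max(cv2.findContours(m,0,2)[0],key=cv2.contourArea);r=cv2.minAreaRect(k);print(r);print(onz('w15',r[0],.06))
cv2.imwrite('pics/w15c.png',cv2.resize(a[195:265,290:360],None,fx=7,fy=7,interpolation=cv2.INTER_CUBIC))
```

```text
((325.0, 238.5), (27.0, 30.0), 90.0)
[0.48643547 0.24936459 0.06      ]
```

View pics/w15c.png

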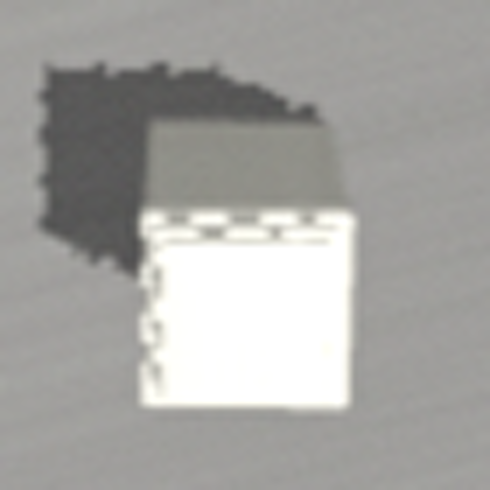

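Request:
{"name": "jog_arm", "arguments": {"deltas": [[[1.0, 0.02, -1], 0, 60], [[1.16, 0.02, -3], 0, 60], [[1.16, 0.02, -5], 0, 60], [[1.16, 0.02, -6.5], 0, 60], [[1.16, 0.02, -7.2], 0, 60], [[1.16, 0.02, -7.62], 0, 60], [[1.16, 0.02, -7.62], 0, 60], [[1.16, 0.02, -7.62], 0, 60], [[1.16, 0.02, -7.62], 0, 20], [[1.16, 0.02, -7.62], 0, 20], [[1.16, 0.02, -7.62], 0, 20], [[1.16, 0.02, -7.62], 0, 20], [[1.16, 0.02, -7.62], 0, 20]], "grip_force": 25}}

```text
clock: 27.35
ee_pos: [0.4878, 0.2497, 0.0227]
orientation: [[-0.965, 0.262, 0.027], [0.261, 0.965, -0.013], [-0.029, -0.006, -1.0]]
ft_force: [-1.3, -0.1, 6.8]
opening: 0.351
```

Request:
{"name": "jog_arm", "arguments": {"deltas": [[[0, 0, 1], 0, 20], [[0, 0, 3], 0, 20], [[0, 0, 5], 0, 20], [[0, 0, 7], 0.3, 20], [[0, -0.5, 9], 0.7, 20], [[0, -1.5, 11], 1.2, 20], [[-0.2, -3, 12.5], 1.52, 20], [[-0.3, -5, 12.5], 1.52, 20], [[-0.4, -7, 12.5], 1.52, 20], [[-0.4, -8, 12.5], 1.52, 20], [[-0.4, -8.05, 12.5], 1.52, 20], [[-0.4, -8.05, 12.5], 1.52, 20], [[-0.4, -8.05, 12.5], 1.52, 20]]}}

```text
clock: 28.98
ee_pos: [0.4758, 0.0092, 0.3975]
orientation: [[-1.0, -0.002, 0.029], [-0.002, 1.0, -0.006], [-0.029, -0.006, -1.0]]
ft_force: [-0.4, 0.2, -2.3]
opening: 0.352
```

```bash
python3 -c "
from h import *
look(16);snap('wrist','w16.png')"
```

```text
[0.4758 0.0092 0.3975] 0.352 [-0.4  0.2 -2.3] 28.975
```

View pics/w16.png

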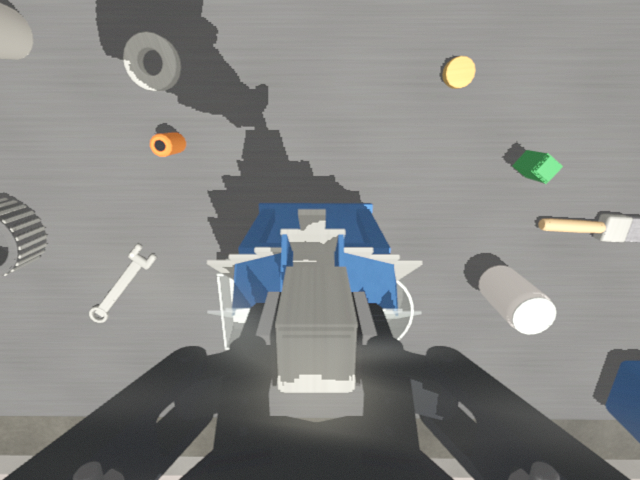

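View pics/sc16.png

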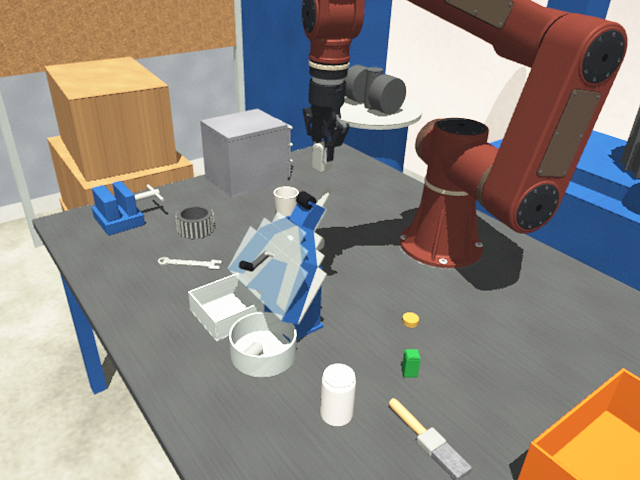

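Request:
{"name": "jog_arm", "arguments": {"deltas": [[[0.15, -0.06, -0.8], 0, 20], [[0.22, -0.06, -1.5], 0, 20], [[0.22, -0.06, -2.0], 0, 20], [[0.22, -0.06, -2.2], 0, 20], [[0.22, -0.06, -2.2], 0, 20], [[0.1, -0.06, -2.24], 0, 20], [[0, -0.06, -2.27], 0, 20], [[-0.1, -0.06, -2.3], 0, 20], [[-0.2, -0.06, -2.34], 0, 20], [[-0.3, -0.06, -2.37], 0, 20], [[-0.4, -0.06, -2.4], 0, 20], [[-0.4, -0.06, -2.4], 0, 20]], "grip_force": 20}}

```text
clock: 30.62
ee_pos: [0.4662, 0.007, 0.3288]
orientation: [[-0.999, -0.002, 0.039], [-0.002, 1.0, -0.007], [-0.039, -0.007, -0.999]]
ft_force: [10.1, 1.3, 12.3]
opening: 0.346
```

```bash
python3 -c "
from h import *
look(17)"
```

```text
[0.4662 0.007  0.3288] 0.346 [10.1  1.3 12.3] 30.625
```

View pics/m17.png

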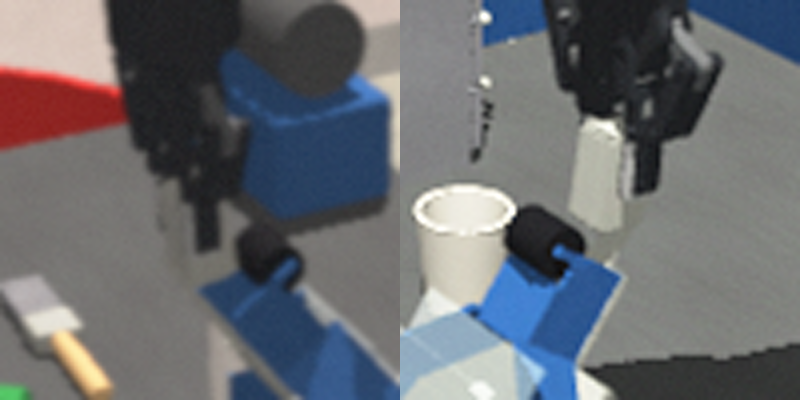

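Request:
{"name": "jog_arm", "arguments": {"deltas": [[[-0.1, 0, -0.05], 0, 20], [[-0.2, 0, -0.1], 0, 20], [[-0.3, 0, -0.15], 0, 20], [[-0.38, 0, -0.21], 0, 20], [[-0.43, 0, -0.25], 0, 20], [[-0.47, 0, -0.28], 0, 20], [[-0.47, 0, -0.28], 0, 20]]}}

```text
clock: 31.6
ee_pos: [0.4541, 0.0066, 0.323]
orientation: [[-0.999, -0.002, 0.046], [-0.002, 1.0, -0.008], [-0.046, -0.008, -0.999]]
ft_force: [6.9, -0.5, 8.0]
opening: 0.349
```

```bash
python3 -c "
from h import *
look(18)"
```

```text
[0.4541 0.0066 0.323 ] 0.349 [ 6.9 -0.5  8. ] 31.6
```

View pics/m18.png

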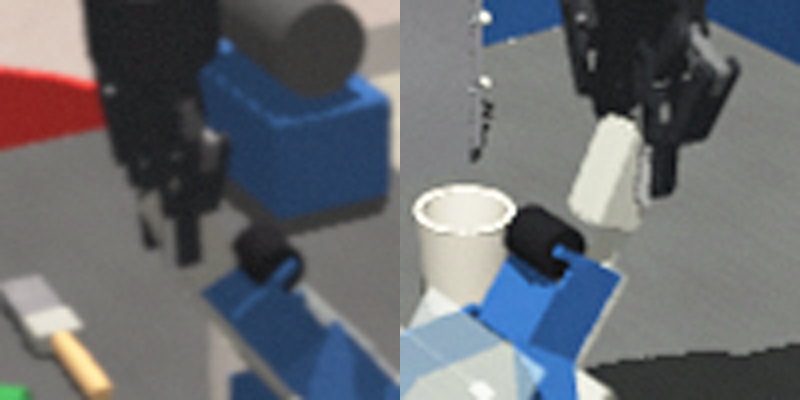

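Request:
{"name": "jog_arm", "arguments": {"deltas": [[[0, 0, 0], 0, 20], [[0.07, 0, -0.08], 0, 20], [[0.14, 0, -0.18], 0, 20], [[0.22, 0, -0.29], 0, 20], [[0.29, 0, -0.39], 0, 20], [[0.37, 0, -0.49], 0, 20], [[0.43, 0, -0.57], 0, 20], [[0.48, 0, -0.64], 0, 20], [[0.53, 0, -0.71], 0, 20]], "grip_force": 60}}

```text
clock: 32.83
ee_pos: [0.4696, 0.0067, 0.3014]
orientation: [[-0.999, -0.002, 0.045], [-0.002, 1.0, -0.008], [-0.045, -0.008, -0.999]]
ft_force: [-4.6, 0.1, 0.4]
opening: 0.34
```

```bash
python3 -c "
from h import *
look(19)"
```

```text
[0.4696 0.0067 0.3014] 0.34 [-4.6  0.1  0.4] 32.825
```

View pics/m19.png

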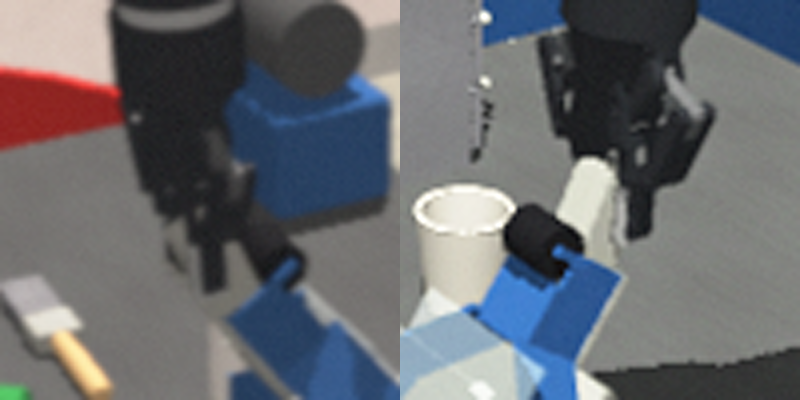

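Request:
{"name": "jog_arm", "arguments": {"deltas": [[[0.06, 0, -0.08], 0, 20], [[0.11, 0, -0.16], 0, 20], [[0.16, 0, -0.24], 0, 20], [[0.21, 0, -0.29], 0, 20], [[0.24, 0, -0.31], 0, 20], [[0.24, 0, -0.31], 0, 20]]}}

```text
clock: 33.67
ee_pos: [0.4767, 0.0067, 0.2914]
orientation: [[-0.999, -0.002, 0.044], [-0.002, 1.0, -0.008], [-0.044, -0.008, -0.999]]
ft_force: [-4.9, -0.7, 0.7]
opening: 0.341
```

```bash
python3 -c "
from h import *
look(20)"
```

```text
[0.4767 0.0067 0.2914] 0.341 [-4.9 -0.7  0.7] 33.675
```

View pics/m20.png

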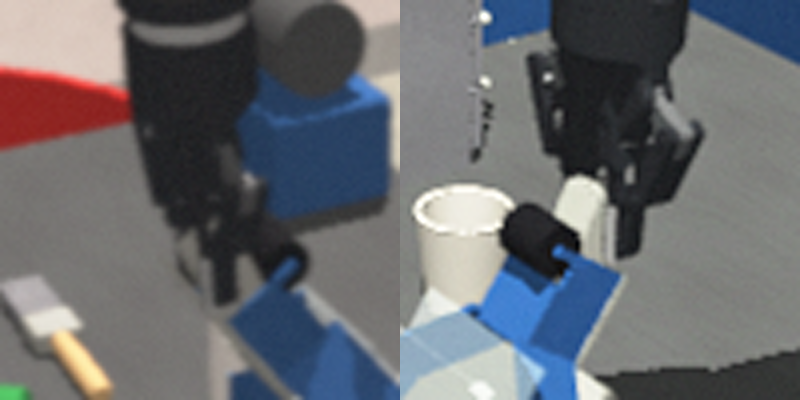

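Request:
{"name": "jog_arm", "arguments": {"deltas": [[[0, 0, 0], 0, 50], [[0, 0, 0], 0, 60], [[0, 0, 0], 0, 60], [[0, 0, 1], 0, 60], [[-0.5, 0, 2.5], 0, 60], [[-1, 0.03, 3.3], 0, 60], [[-1, 0.03, 3.3], 0, 0], [[-1, 0.03, 3.3], 0, 0], [[-1, 0.03, 3.3], 0, 0], [[-1, 0.03, 3.3], 0, 0], [[-1, 0.03, 3.3], 0, 0], [[-1, 0.03, 3.3], 0, 0]]}}

```text
clock: 35.28
ee_pos: [0.4468, 0.0076, 0.3903]
orientation: [[-0.999, -0.002, 0.044], [-0.002, 1.0, -0.008], [-0.044, -0.008, -0.999]]
ft_force: [0.5, -0.1, -0.2]
opening: 0.001
```

```bash
python3 -c "
from h import *
look(21)"
```

```text
[0.4468 0.0076 0.3903] 0.001 [ 0.5 -0.1 -0.2] 35.275
```

View pics/m21.png

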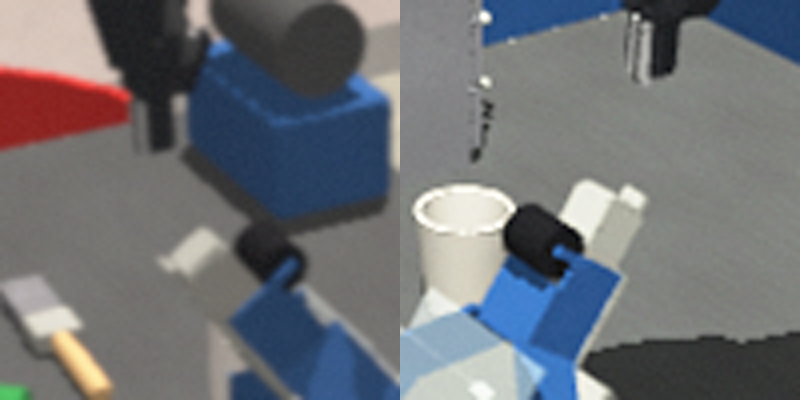

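Request:
{"name": "jog_arm", "arguments": {"deltas": [[[0.15, 0, -0.9], 0, 0], [[0.26, 0, -1.6], 0, 0], [[0.26, 0, -1.76], 0, 0], [[0.375, 0, -1.92], 0, 0], [[0.49, 0, -2.08], 0, 0], [[0.605, 0, -2.25], 0, 0], [[0.71, 0, -2.4], 0, 0], [[0.82, 0, -2.55], 0, 0], [[0.93, 0, -2.71], 0, 0], [[1.04, 0, -2.87], 0, 0], [[1.15, 0, -3.02], 0, 0], [[1.26, 0, -3.18], 0, 0], [[1.34, 0, -3.3], 0, 0], [[1.4, 0, -3.38], 0, 0], [[1.46, 0, -3.47], 0, 0], [[1.46, 0, -3.47], 0, 0]]}}

```text
clock: 37.38
ee_pos: [0.4899, 0.0077, 0.2855]
orientation: [[-0.999, -0.002, 0.042], [-0.002, 1.0, -0.008], [-0.042, -0.008, -0.999]]
ft_force: [-3.7, -0.5, -2.1]
opening: 0.0
```

```bash
python3 -c "
from h import *
look(22)
b=cv2.imread('pics/sc22.png');cv2.imwrite('pics/sc22c.png',cv2.resize(b[170:390,180:440],None,fx=2.7,fy=2.7,interpolation=cv2.INTER_CUBIC))"
```

```text
[0.4899 0.0077 0.2855] 0.0 [-3.7 -0.5 -2.1] 37.375
```

View pics/sc22c.png

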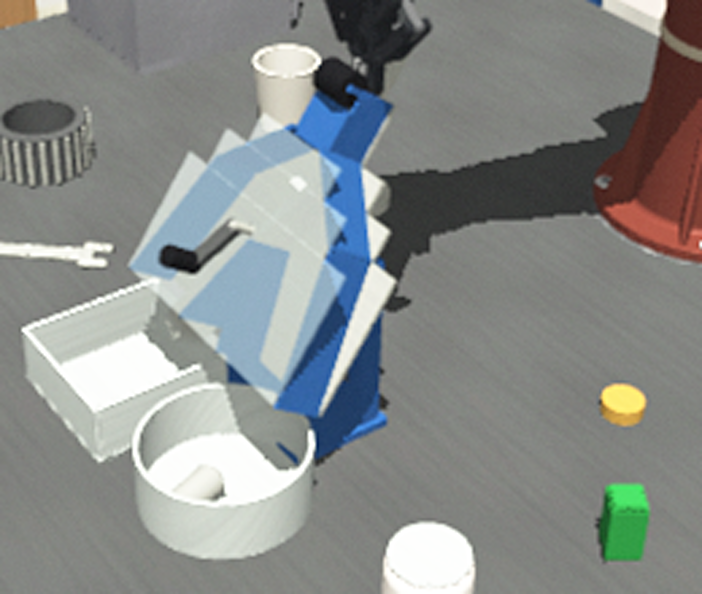

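Request:
{"name": "jog_arm", "arguments": {"deltas": [[[-0.6, 0, 0.86], 0, 0], [[-0.8, 0, 2.5], 0, 0], [[-1.5, 0, 4], 0, 0], [[-1.5, 0, 4], 0, 0], [[-1.5, 0, 4], 0, 0], [[-1.5, 0, 4], 0, 0]]}}

```text
clock: 38.22
ee_pos: [0.445, 0.0077, 0.4043]
orientation: [[-0.999, -0.002, 0.04], [-0.002, 1.0, -0.007], [-0.04, -0.007, -0.999]]
ft_force: [0.5, -0.1, -0.2]
opening: -0.003
```

```bash
python3 -c "
from h import *
look(23)
b=cv2.imread('pics/sc23.png')[220:360,170:330];a=cv2.imread('pics/s23.png')[180:340,290:450]
cv2.imwrite('pics/m23.png',np.hstack([cv2.resize(a,(400,400),interpolation=cv2.INTER_CUBIC),cv2.resize(b,(400,350),interpolation=cv2.INTER_CUBIC)[[*range(350)]+[349]*50]]))"
```

```text
[0.445  0.0077 0.4043] -0.003 [ 0.5 -0.1 -0.2] 38.225
```

View pics/m23.png

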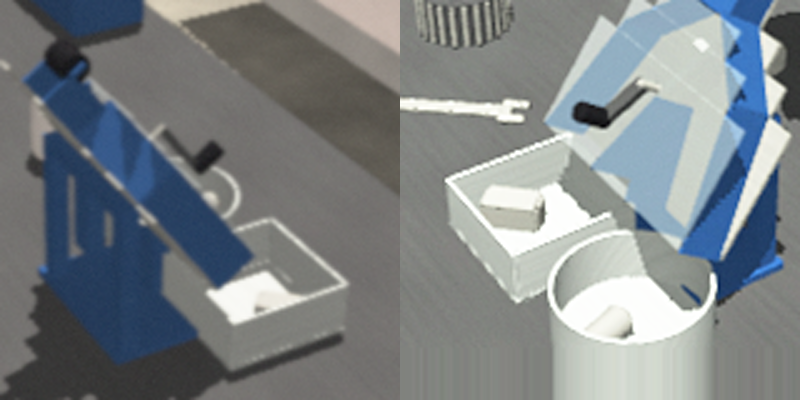

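Request:
{"name": "jog_arm", "arguments": {"deltas": [[[0, 0, 0.3], 0, 0], [[0, 0, 0.3], 0, 0], [[0, 0, 0.3], 0, 0], [[0, 0, 0.3], 0, 0], [[0, 0, 0.3], 0, 0]]}}

```text
clock: 38.95
ee_pos: [0.4449, 0.0078, 0.4134]
orientation: [[-0.999, -0.002, 0.04], [-0.002, 1.0, -0.007], [-0.04, -0.007, -0.999]]
ft_force: [1.0, 1.3, -0.1]
opening: 0.007
```

```bash
python3 -c "
from h import *
look(24)
b=cv2.imread('pics/sc24.png')[270:380,180:310];a=cv2.imread('pics/sc23.png')[270:380,180:310]
print('diff px>25:',(cv2.absdiff(a,b).max(2)>25).sum())
print('key top',onz('sc24',(170+515*.4,220+207*.4),.03),'bush',onz('sc24',(170+612*.4,220+318*.4),.03))
cv2.imwrite('pics/m24.png',cv2.resize(b,None,fx=5,fy=5,interpolation=cv2.INTER_CUBIC))"
```

```text
[0.4449 0.0078 0.4134] 0.007 [ 1.   1.3 -0.1] 38.95
diff px>25: 0
key top [0.38025012 0.12682737 0.03      ] bush [0.41571928 0.29588838 0.03      ]
```

View pics/m24.png

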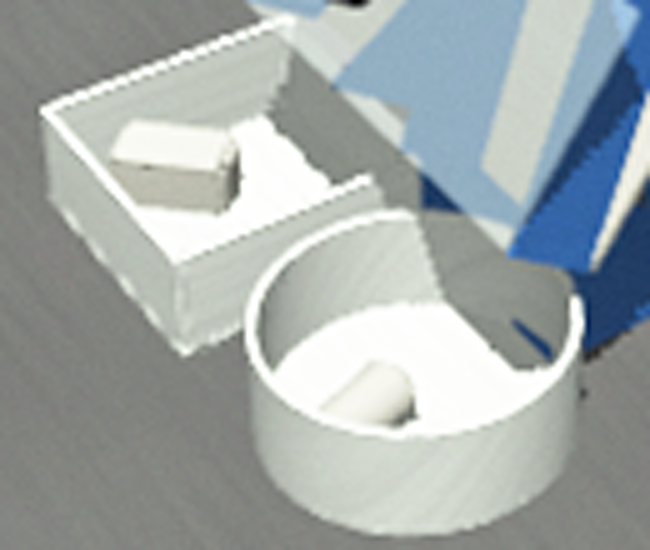

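View pics/s24.png

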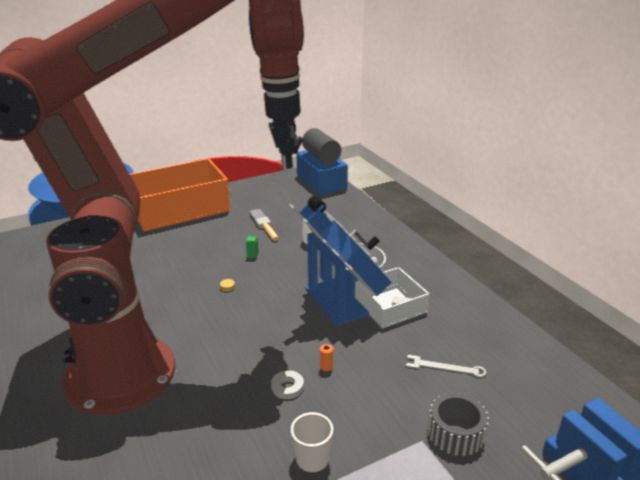

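```bash
python3 -c "
from h import *
print('key',onz('sc24',(215,303),.02),'bush',onz('sc24',(254,349),.02))
print(close_job())"
```

```text
key [ 0.70557685 -0.111231    0.02      ] bush [0.71105198 0.08522736 0.02      ]
the job is handed in; nothing more can be done
None
```

The job is done and handed in at about 39 s of the 72 s allowed. The steel bush lies in the round pan and the steel key lies in the square box. `close_job` reports no verdict, so this rests on my own checks.

**What I did**
- I pushed the lever to the pan-side stop. It stalled at 28 N.
- I posted the bush under the roller and pushed it through with shut fingertips.
- I then pushed the lever to the box-side stop, where it stalled at 24 N, and posted the key the same way.
- The moves could only turn the tool about the vertical, so I could not tilt it 35 degrees. I held each part lightly near its top and let the chute's lip swing it in the grip until it lay along the slope.

**Last checks**
- **Parts:** the bush is about 22 mm from the pan's centre. The key is flat in the box, with its middle about 40 mm from the box's centre across and 15 mm along.
- **At rest:** two pictures about 0.7 s apart showed no movement in the pan or the box.
- **Robot and bench:** the fingers were clear of everything, and the other items looked to be where they started. I judged the other items by eye and did not measure them.

**Disagreements**
- My first position printout for the two parts was wrong because of a pixel offset. I recomputed it just before handing in, and the figures above are the corrected ones.
- The bush landed standing on end and then fell over on its side. It was lying flat before I moved the lever for the key.

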